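# Put a mended cup under the gluing press

## Robot

A 6-joint arm with a two-finger parallel gripper is mounted at the origin on the work surface. World frame = base frame: x ahead of the robot, y to its left, z up, the work surface at z = 0. Lengths are in mm, angles in rad, forces in N, time in s.
With the tool pointing down it reaches from about 375 to 750 mm from the base axis. Payload 9 kg.
Tool frame: the origin (TCP) lies at the very end of the fingers, on their centre line; the grasp point (between the pads) lies 19 mm behind it; z points along the fingers, y is the line along which they close (so a half turn about z gives the same grasp; the last joint's range is limited). The gripper opens to 85 mm and grips with 20 to 120 N. Pads are 22 mm wide; open, the fingers measure 114 mm over their backs; the gripper's body (76 mm by 85 mm) begins 54 mm behind the grasp point. The pads swing forward as they close: fully open they stand 13 mm farther back than shut.
Start: joints at [1.057, 0.104, 0.097, 1.564, 0, 1.353], TCP at [174.907, 573.972, 231.331] pointing down, gripper open.
Joint ranges: [-2.99, 2.99], [-0.84, 1.86], [-1.1, 1.16], [-1.84, 2.11], [-1.51, 1.56], [-3.14, 3.14]. Speed limits (rad/s): [2.22, 2.22, 2.57, 3.14, 3.14, 3.14].

## Interface

Orientations are given as a unit quaternion [w, x, y, z].
In Python, from cell import telemetry, eyes, hand_in gives the robot as it stands.
- The arm moves only by the tool move_arm, never from a script. Its argument "plan" is a list of rows, each an object with "slide": the shift along the tool's x, y, z normalised to -1 to 1, where 1 is 150 mm, a list of three; "turn": the turn, a rotation vector about the tool's x, y, z normalised to -1 to 1, where 1 is pi/2 rad, a list of three; "claw": the opening, from -1 (shut) to 1 (fully open). A call has 1 to 12 rows; each row is the pose to reach, as a shift and turn from the pose commanded when the call began, along the tool's axes at that moment; what a row does not reach only later rows make up. A row lasts 1/12 s, in which the tool goes at most 41.7 mm and 7.16 degrees, less where a joint would pass 70% of its speed; a pose out of reach is approached as far as the arm can. A call with a number of a shift or a turn outside -1 to 1 is refused whole. A call with a gripper value outside its range is refused whole. The fingers move at their own pace and stop on an object; "force" is the grip in N (left out, the last holds). Time passes only in rows, so rows that repeat a pose let the fingers close. It gives the time, the measured TCP pose, the force, the opening and the grip force at its end, in the units of the state.
- telemetry.state(): the state, without advancing time (a new reading comes with each control period).
- eyes.get_image(name): name is "scene" or "top" or "wrist"; returns the picture (400x640x3 uint8, red, green, blue); there is no depth.
- eyes.get_calibration(name): a dict with "fx", "fy", "cx", "cy" (pixels), "rvec" (rotation vector, rad) and "tvec" (3), from world to camera coordinates, as OpenCV has them. Camera axes: x right, y down, z forward; pixel columns grow to the right and rows downward; lengths in mm; the calibration is good to about 2 mm. A picture is of the moment at which its call begins: read the wrist's pose just before it. get_calibration takes no time and is no camera call; for the wrist camera it gives the pose at the moment of the call.
- hand_in(): hands the job in; it is judged then, once.
The state is a dict: "t": time; "joint_pos": joint angles; "dq": joint speeds; "joint_efforts": joint torques, N m; "eef_pos": TCP position; "eef_rot": TCP orientation; "force": force on the tool from outside, world axes, zero at the start; "torque": the same for the moment, N m; "width": finger opening in mm; "grip_force": force on a finger pad.
Only numpy, scipy, OpenCV 4.12 (cv2) and the standard library are available. Lean on these libraries where they do the work, as an engineer would, in place of code of your own. Each camera call takes 0.05 s, during which the arm holds its last target. There are 200 camera calls.

## Task

Clamp the mended tea cup in the little gluing press. Lift the press's lever all the way up and swing the arm at least 60 degrees aside, then take the cup from the rack and set it down gently, mouth down as it stands, on the middle of the round cork; swing the arm fully home over it with the lever still up, and only then push the lever fully down so that the foot presses on the cup. Leave the other pots and the jar where they are.

Things in the scene. Friction and masses are not known exactly. Their poses are not given: they have to be found in the camera images.
- press: the gluing press, fixed: grey base plate 150 x 250 x 20 mm (x -75..75, y -190..60 mm in its frame) with a round cork, 74 mm across and 10 mm thick, whose top is 30 mm above the bench. Origin: on the bench under the centre of the cork. A steel post stands at y = -125 mm, its hub reaching 178 mm above the bench; the arm turns on it
- cork_top (a point): centre of the cork's top face, where the cup belongs; axes as the press
- swing_arm (a joint): angle of the press's arm about its upright post. 0: home, against its stop, the head exactly over the cork and the arm pointing along the press's +y; grows as the head swings towards the press's -x (anticlockwise from above), up to 1.45. Stiff: stays where it is left
- post_axis (a point): point on the axis of the post at the arm's middle height, 151 mm above the bench. The arm is a grey bar 22 mm wide; the head at its end, 125 mm from the axis, is a block 36 x 40 mm, from 128 to 170 mm above the bench; the steel rod of the foot stands up to 55 mm out of its top
- lift_lever (a joint): angle of the small lever at the end of the head. 0: fully down (lever points outwards from the post, 15 degrees below level; foot lowered), 1.05: fully up (45 degrees above level; foot raised 27 mm). Stiff: stays where it is left. About 3 N at the ball moves it
- lever_pivot (a point): pivot of the lever, 155 mm from the post axis at the outer end of the head, 151 mm above the bench; turns with the arm. The pivot axis is level, square to the arm. Axes: y along the arm outwards, z up
- lever_tip (a point): centre of the black ball, 18 mm across, at the end of the lever, 65 mm from the pivot; the lever itself is a steel rod 9 mm thick. y and z here turn with the lever
- foot_pad (a joint): how far the foot's springy rubber pad is pushed up into the foot, in m: 0 when free; about 0.005 when it presses on the cup with the lever fully down
- foot_face (a point): centre of the underside of the round rubber foot, 30 mm across, under the head. With the lever down and nothing under it, it is 85 mm above the bench
- rack: fixed wooden cup rack: lower board 115 x 300 mm (x -50..65 mm), top 40 mm above the bench, carrying cup and vase side by side 130 mm apart. A narrow ledge overhangs it along its whole length (x -8 to 60 mm, underside 170 mm above the bench, 12 mm thick) on posts at the back corners; open at the front (-x). Origin: on the bench under the line of the cups; y along the rack
- ledge_edge (a point): middle of the ledge's lower front edge; the ledge keeps a gripper from reaching the cup straight from above
- cup: the mended tea cup, plain brown stoneware, standing mouth down: 54 to 56 mm across up to 45 mm height, then a shoulder and the flat foot on top, 40 mm across, 60 mm above its rim. Origin: centre of the rim it stands on; z up. About 140 g
- vase: bystander beside the cup on the rack: brown vase, 60 mm across, 80 mm tall with a thin neck. Origin: centre of its underside
- bowl: bystander on the bench: small white bowl, 72 mm across, 40 mm tall. Origin: centre of its underside
- jar: bystander on the bench: amber glass jar with a steel cap, 54 mm across, 55 mm tall. Origin: centre of its underside
Things that resemble listed ones, but are neither listed nor needed, are in the scene too. What is shaped like the cup but yellow is not meant.

How it is judged (in metres and radians):
On the way, in this order (a step that is already met when the one before it is completed fails the run):
1. the lever is up (over 0.8 rad) and the arm is swung aside by over 1.0 rad, the cup still on the rack (value of joint lift_lever above 0.8 rad and value of joint swing_arm above 1 rad and distance of cup from where it was at the start of the episode below 0.03 m), for 0.2 s.
2. the cup stands mouth down on the cork within 12 mm of its centre, let go, the arm still aside (distance between cup and cork_top below 0.012 m and angle between cup's own z axis and vertical below 0.1 rad and contact force between the fingers and cup below 0.05 N and value of joint swing_arm above 0.8 rad), for 0.2 s.
3. the arm is home (under 0.07 rad) with the lever still up (over 0.8 rad), the cup in place (value of joint swing_arm below 0.07 rad and value of joint lift_lever above 0.8 rad and distance between cup and cork_top below 0.012 m), for 0.1 s.
At the end, for the whole second after the job is handed in: The cup stands at rest mouth down on the cork, within 12 mm of its centre and upright to 0.1 rad; the arm is home (under 0.07 rad), the lever down (under 0.12 rad) and the foot's pad is pressed in by more than 1 mm by the cup; vase, bowl and jar are within 30 mm of where they began (value of joint lift_lever below 0.12 rad and value of joint swing_arm below 0.07 rad and value of joint foot_pad above 0.001 m and distance between cup and cork_top below 0.012 m and angle between cup's own z axis and vertical below 0.1 rad and linear speed of cup below 0.02 m/s and distance of each of vase, bowl, jar from where it was at the start of the episode below 0.03 m); the robot touches nothing.
It fails at once if the vase, bowl or jar is pushed more than 30 mm or the vase is tipped over (distance of any of vase, bowl, jar from where it was at the start of the episode above 0.03 m or angle between vase's own z axis and vertical above 0.6 rad).
It fails at once if the cup is dropped: out of the fingers and falling faster than 0.45 m/s (a fall of about 10 mm) (contact force between the fingers and cup below 0.05 N and linear speed of cup above 0.45 m/s).
It fails at once if the cup is tipped over (over 1 rad) (angle between cup's own z axis and vertical above 1 rad).
It also fails if it takes over 72 s, if anything falls off the work surface, if the arm or the gripper's body presses on something with over 40 N, if the wrist force passes 120 N, or if a joint passes its speed limit or range.

## Working session

There is one attempt and no reset: what is moved stays moved. The work goes in short steps, Python scripts to look and compute and a tool call to move; the robot and the scene stay as the last step left them, time stands still between calls to the robot, and variables do not carry over. Pictures are saved under pics/ and viewed, at most 10 in all, crops included, and the job is handed in when it is done.

Besides the shell and the picture viewer there is one more tool, called in YAML: its name, and indented under it one key for each argument. move_arm: Moves the arm, as the interface text tells. Scaled input: -1 to 1 covers 150 mm each way for a shift and pi/2 rad each way for a turn. Its arguments: {"type":"object","properties":{"plan":{"type":"array"},"force":{"type":"number"}},"required":["plan"]}

```bash
mkdir -p pics; cat > h.py <<'E'
import numpy as np,cv2
from cell import telemetry,eyes
def grab(n,f):
    c=eyes.get_calibration(n); im=eyes.get_image(n); cv2.imwrite('pics/'+f,im[:,:,::-1]); return im,c
def mats(c):
    R=cv2.Rodrigues(np.array(c['rvec'],float))[0]; K=np.array([[c['fx'],0,c['cx']],[0,c['fy'],c['cy']],[0,0,1.]])
    return K,R,np.array(c['tvec'],float).ravel()
def ray(c,uv):
    K,R,t=mats(c); d=R.T@np.linalg.inv(K)@np.array([*uv,1.]); return -R.T@t,d/np.linalg.norm(d)
def atz(c,uv,z):
    o,d=ray(c,uv); return o+d*(z-o[2])/d[2]
def proj(c,p):
    K,R,t=mats(c); q=K@(R@np.array(p,float)+t); return q[:2]/q[2]
def tri(l):
    A=np.zeros((3,3));b=np.zeros(3);P=[]
    for c,uv in l:
        o,d=ray(c,uv);M=np.eye(3)-np.outer(d,d);A+=M;b+=M@o;P.append((o,M))
    x=np.linalg.solve(A,b); return x,[np.linalg.norm(M@(x-o)) for o,M in P]
E
python3 - <<'E'
from h import *
for n in('scene','top'):
    im,c=grab(n,n+'0.png'); o,_=ray(c,(320,200)); print(n,o,c['fx'])
print(telemetry.state())
E
```

```text
scene [1230.96482436 -430.98646125 1084.72098358] 494.2109658823421
top [ 440.03185382  137.60580772 1227.47531612] 418.9471955062335
{'t': 0.1, 'joint_pos': array([ 1.05728816e+00,  1.04592398e-01,  9.65673564e-02,  1.56390896e+00,
       -3.48800759e-05,  1.35311341e+00]), 'dq': array([ 1.50618060e-03, -8.64998518e-05,  1.64076955e-03,  1.54903480e-03,
       -3.68422387e-05, -1.99109323e-03]), 'joint_efforts': array([ 8.22599890e-03, -5.58200419e+01,  5.04723895e+01,  1.29514060e-02,
       -9.79091556e-05, -1.70724554e-07]), 'eef_pos': array([174.76136034, 573.67787081, 230.6389021 ]), 'eef_rot': array([-1.87075885e-04,  1.47373839e-01,  9.89080698e-01, -5.37480531e-04]), 'force': array([-0.42490601,  0.72843389, -0.71698075]), 'torque': array([0.02087675, 0.02764647, 0.03716277]), 'grip_force': 0.0, 'width': 85.54641053099138}
```

View pics/scene0.png

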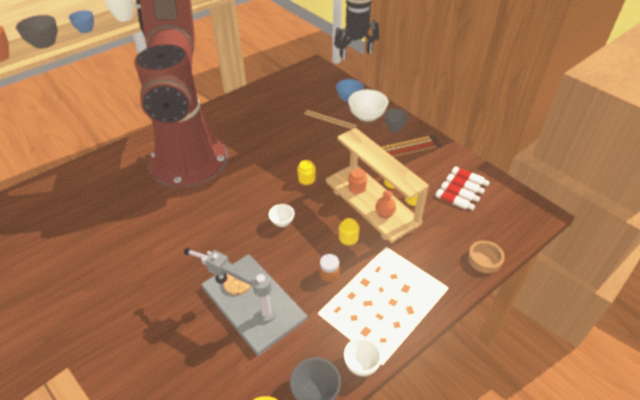

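View pics/top0.png

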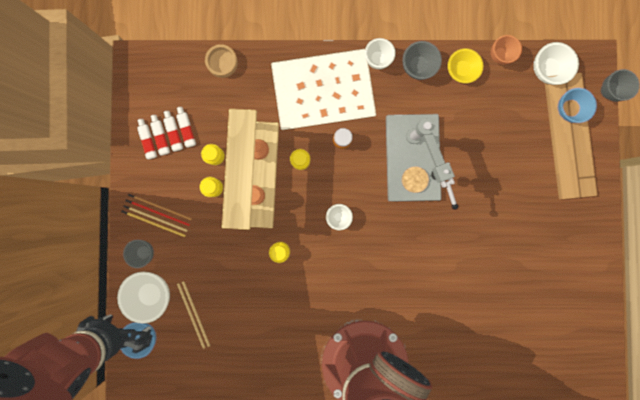

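Two cup-like brown pots sit in the rack: one at scene (357,180) / top (257,195), the other at scene (386,205) / top (261,149). The yellow ones are decoys. The second shows a neck, so it is the vase and the first is the cup. The press is at top (415,160), with its arm partly aside. I'll confirm all of this in enlarged crops.

```bash
python3 - <<'E'
import cv2,numpy as np
s=cv2.imread('pics/scene0.png');t=cv2.imread('pics/top0.png')
a=cv2.resize(s[130:250,325:435],(440,480),interpolation=3)
b=cv2.resize(t[100:235,215:305],(320,480),interpolation=3)
cv2.imwrite('pics/rack.png',np.hstack([a,b]))
a=cv2.resize(s[240:355,180:310],(455,402),interpolation=3)
b=cv2.resize(t[105:220,380:475],(332,402),interpolation=3)
cv2.imwrite('pics/press.png',np.hstack([a,b]))
E
```

```text
(no output)
```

View pics/rack.png

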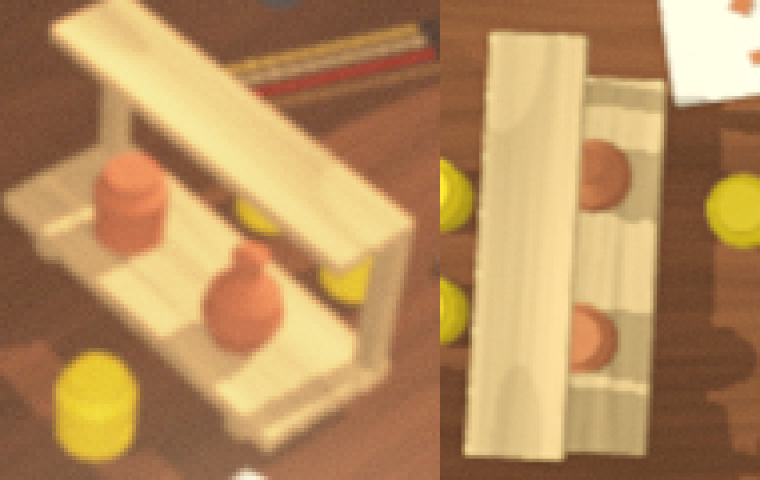

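View pics/press.png

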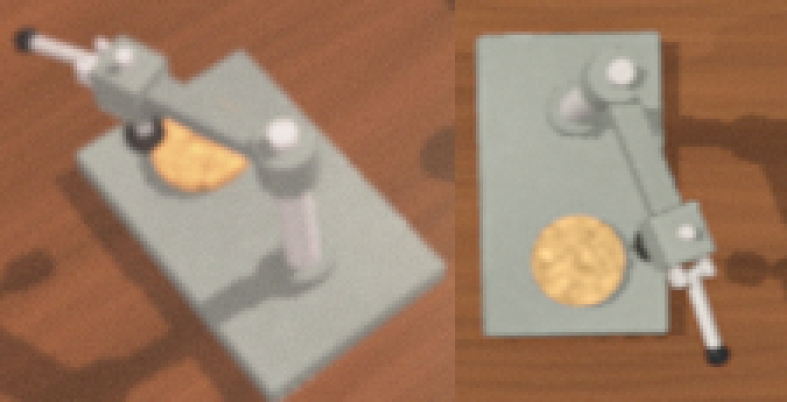

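The crops confirm it. The cup is the flat-topped pot at scene (358,180) / top (257,195), and the vase has the neck. In the press crop the ball is at scene (187,251) / top (455,207), the cork is at top (415,179), and the hub is at top (427,126).

```bash
python3 - <<'E'
from h import *
np.set_printoptions(precision=1,suppress=True)
s=eyes.get_calibration('scene');t=eyes.get_calibration('top')
for n,a,b in [('hub',(260.9,277.7),(427.2,125.6)),('ball',(187.1,251.4),(454.7,206.6)),('rodtop',(215.4,255.7),(445.8,171.4)),
 ('c1',(249.1,254.9),(388.6,200.9)),('c2',(307.1,315.7),(386.3,115)),('c3',(202.3,285.1),(440.9,200)),('c4',(257.7,352.9),(438.1,114.2))]:
    print(n,*tri([(s,a),(t,b)]))
print('corktop',atz(t,(415.2,179.4),30))
print('plate',[atz(t,p,20) for p in [(386.3,115),(438.1,114.2),(440.9,200),(388.6,200.9)]])
print('cup foot scene z100',atz(s,(358,172.5),100),'top right edge foot',atz(t,(260.8,194.2),100),'body right edge z85',atz(t,(264.8,195.6),85))
print('rackfront',atz(t,(278,122.5),40),atz(t,(273.5,228),40))
print('ledge top',[atz(t,p,182) for p in [(229,109.5),(256.4,110.2),(250,229.5),(222,228)]])
print('vase scene', atz(s,(386,217),40))
E
```

```text
hub [ 656.1 -139.7  176.8] [np.float64(0.5120346053836826), np.float64(0.5120346053837135)]
ball [ 452.1 -220.6  134.6] [np.float64(0.024771930694290796), np.float64(0.02477193069436764)]
rodtop [ 539.8 -185.6  177.2] [np.float64(0.13626074078629283), np.float64(0.1362607407863764)]
c1 [470.1 -69.2  12.4] [np.float64(0.4611960073670004), np.float64(0.46119600736702826)]
c2 [719.7 -64.   17. ] [np.float64(0.284905504180989), np.float64(0.2849055041807937)]
c3 [ 473.8 -218.7   13.2] [np.float64(2.3805934416110106), np.float64(2.3805934416111696)]
c4 [ 722.6 -213.4   17.1] [np.float64(1.0890349434158282), np.float64(1.0890349434157582)]
corktop [ 531. -143.   30.]
plate [array([719.2, -63.3,  20. ]), array([ 721.4, -213.5,   20. ]), array([ 472.3, -218.7,   20. ]), array([469.7, -68.3,  20. ])]
cup foot scene z100 [484.  312.3 100. ] top right edge foot [485.7 289.4 100. ] body right edge z85 [482.5 280.4  85. ]
rackfront [693.2 249.4  40. ] [392.4 260.9  40. ]
ledge top [array([696. , 359.7, 182. ]), array([694.2, 290.6, 182. ]), array([394.3, 304.8, 182. ]), array([398. , 374.6, 182. ])]
vase scene [624.7 294.8  40. ]
```

Ball height is 134.6 (expected 134.2) and its radius is 219 (expected 218). The cork is 125 from the hub axis. So the lever is down and the arm is about 0.36 rad aside. Next I move towards the ball, first call alone.

move_arm:
  plan:
    - {"slide": [-1,-0.933,0],"turn": [0,0,0],"claw": 1}
    - {"slide": [-1,-0.933,0],"turn": [0,0,0],"claw": 1}
    - {"slide": [-1,-0.933,0],"turn": [0,0,0],"claw": 1}
    - {"slide": [-1,-0.933,0],"turn": [0,0,0],"claw": 1}
    - {"slide": [-1,-0.933,0],"turn": [0,0,0],"claw": 1}
    - {"slide": [-1,-0.933,0],"turn": [0,0,0],"claw": 1}
  force: 40

```text
t: 0.6
eef_pos: [280.3, 392.1, 231.1]
eef_rot: [0.0, 0.15, 0.989, -0.001]
force: [-0.0, 0.3, -0.0]
width: 85.5
grip_force: 0.0
```

move_arm:
  plan:
    - {"slide": [-1,-0.933,0],"turn": [0,0,0],"claw": 1}
    - {"slide": [-1,-0.933,0],"turn": [0,0,0],"claw": 1}
    - {"slide": [-1,-0.933,0],"turn": [0,0,0],"claw": 1}
    - {"slide": [-1,-0.933,0],"turn": [0,0,0],"claw": 1}
    - {"slide": [-1,-0.933,0],"turn": [0,0,0],"claw": 1}
    - {"slide": [-1,-0.933,0],"turn": [0,0,0],"claw": 1}

```text
t: 1.1
eef_pos: [383.0, 213.9, 230.9]
eef_rot: [0.0, 0.15, 0.989, -0.001]
force: [0.2, 0.6, -0.1]
width: 85.3
grip_force: 0.0
```

move_arm:
  plan:
    - {"slide": [-0.8,-0.933,0],"turn": [0,0,0],"claw": 1}
    - {"slide": [-0.8,-0.933,0],"turn": [0,0,0],"claw": 1}
    - {"slide": [-0.8,-0.933,0],"turn": [0,0,0],"claw": 1}
    - {"slide": [-0.8,-0.933,0],"turn": [0,0,0],"claw": 1}
    - {"slide": [-0.8,-0.933,0],"turn": [0,0,0],"claw": 1}
    - {"slide": [-0.8,-0.933,0],"turn": [0,0,0],"claw": 1}

```text
t: 1.6
eef_pos: [455.3, 46.8, 230.6]
eef_rot: [-0.0, 0.149, 0.989, -0.0]
force: [0.4, 1.1, 0.2]
width: 85.8
grip_force: 0.0
```

move_arm:
  plan:
    - {"slide": [-0.507,-0.933,0],"turn": [0,0,-0.428],"claw": 1}
    - {"slide": [-0.507,-0.933,0],"turn": [0,0,-0.428],"claw": 1}
    - {"slide": [-0.507,-0.933,0],"turn": [0,0,-0.428],"claw": 1}
    - {"slide": [-0.507,-0.933,0],"turn": [0,0,-0.428],"claw": 1}
    - {"slide": [-0.507,-0.933,0],"turn": [0,0,-0.428],"claw": 1}
    - {"slide": [-0.507,-0.933,0],"turn": [0,0,-0.428],"claw": 1}
    - {"slide": [-0.507,-0.933,0],"turn": [0,0,-0.428],"claw": 1}

```text
t: 2.18
eef_pos: [486.1, -106.1, 230.9]
eef_rot: [-0.0, -0.189, 0.982, 0.0]
force: [0.4, 0.0, 0.6]
width: 85.6
grip_force: 0.0
```

```bash
cat >> h.py <<'E'
from scipy.spatial.transform import Rotation as Ro
def pose():
    s=telemetry.state(); q=s['eef_rot']; return np.array(s['eef_pos']),Ro.from_quat([q[1],q[2],q[3],q[0]])
def down(psi): # tool down, tool y at world angle psi (rad)
    y=np.array([np.cos(psi),np.sin(psi),0]); z=np.array([0,0,-1.]); return Ro.from_matrix(np.c_[np.cross(y,z),y,z])
def row(p0,R0,p,R):
    sl=R0.inv().apply(np.array(p)-p0); rv=(R0.inv()*R).as_rotvec()
    return np.round(sl/150,3).tolist(),np.round(rv/(np.pi/2),3).tolist(),'rows>=%.1f'%max(np.linalg.norm(sl)/41.7,np.degrees(np.linalg.norm(rv))/7.16)
POST=np.array([656,-140.]);A0=np.radians(181.2)
def ball(sw,lev):
    r=155+65*np.cos(lev-np.radians(15)); a=A0+sw
    return np.array([*(POST+r*np.array([np.cos(a),np.sin(a)])),151+65*np.sin(lev-np.radians(15))])
E
python3 - <<'E'
from h import *
p,R=pose();print(p,R.as_matrix()[:,1])
im,c=grab('wrist','w1.png'); print(proj(c,(452.1,-220.6,134.6)),ball(.356,0))
print(row(p,R,(452.1,-220.6,200),down(np.radians(111.6))))
E
```

```text
[ 486.14821855 -106.09859588  230.85074604] [-0.37070892  0.92874847  0.0010878 ]
[181.8438836   97.94742861] [ 453.50468058 -220.1625204   134.17676207]
([0.494, -0.625, 0.205], [0.001, -0.0, 0.002], 'rows>=3.0')
```

View pics/w1.png

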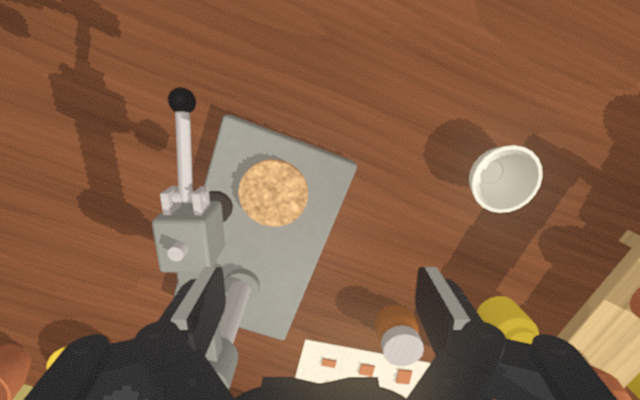

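The wrist view shows the ball at (181,101), against a projection of (182,98), so the measurement holds. The cork is at (273,193). Now I go down around the ball and grip it.

move_arm:
  plan:
    - {"slide": [0.49,-0.625,0.1],"turn": [0,0,0],"claw": 1}
    - {"slide": [0.49,-0.625,0.1],"turn": [0,0,0],"claw": 1}
    - {"slide": [0.49,-0.625,0.1],"turn": [0,0,0],"claw": 1}
    - {"slide": [0.49,-0.625,0.1],"turn": [0,0,0],"claw": 1}
    - {"slide": [0.49,-0.625,0.3],"turn": [0,0,0],"claw": 0.3}
    - {"slide": [0.49,-0.625,0.5],"turn": [0,0,0],"claw": 0}
    - {"slide": [0.49,-0.625,0.7],"turn": [0,0,0],"claw": 0}
    - {"slide": [0.49,-0.625,0.76],"turn": [0,0,0],"claw": 0}
    - {"slide": [0.49,-0.625,0.76],"turn": [0,0,0],"claw": 0}

```text
t: 2.98
eef_pos: [451.2, -218.1, 114.9]
eef_rot: [-0.001, -0.187, 0.982, 0.002]
force: [0.4, 0.2, 0.0]
width: 43.1
grip_force: 0.0
```

```bash
python3 - <<'E'
from h import *
s=telemetry.state();print(s['eef_pos'],s['width'],s['force']);p,R=pose();print(R.as_matrix()[:,1])
im,c=grab('wrist','w2.png');print(proj(c,(453,-221,134.6)),proj(c,(531,-143,30)))
E
```

```text
[ 451.24249603 -218.10049905  114.91109047] 43.08008244952669 [0.41558699 0.20834548 0.03643042]
[-0.36668465  0.93033572  0.00422088]
[312.31835736 291.09076938] [368.92516173 322.79842703]
```

View pics/w2.png

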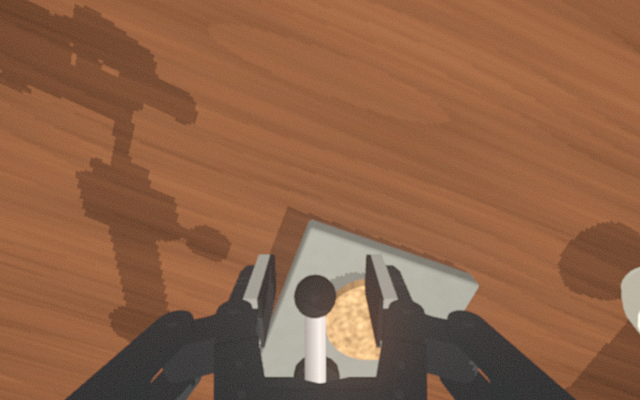

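move_arm:
  plan:
    - {"slide": [0,0,0],"turn": [0,0,0],"claw": -1}
    - {"slide": [0,0,0],"turn": [0,0,0],"claw": -1}
    - {"slide": [0,0,0],"turn": [0,0,0],"claw": -1}
    - {"slide": [0,0,0],"turn": [0,0,0],"claw": -1}
    - {"slide": [0,0,0],"turn": [0,0,0],"claw": -1}
    - {"slide": [0,0,0],"turn": [0,0,0],"claw": -1}
  force: 30

```text
t: 3.53
eef_pos: [453.6, -220.7, 118.4]
eef_rot: [0.001, -0.187, 0.982, -0.001]
force: [5.6, 1.7, 3.6]
width: 15.5
grip_force: 29.3
```

move_arm:
  plan:
    - {"slide": [0.013,0,-0.075],"turn": [0,0,0],"claw": -1}
    - {"slide": [0.013,0,-0.15],"turn": [0,0,0],"claw": -1}
    - {"slide": [0,0,-0.22],"turn": [0,0,0],"claw": -1}
    - {"slide": [-0.026,0,-0.295],"turn": [0,0,0],"claw": -1}
    - {"slide": [-0.073,0,-0.373],"turn": [0,0,0],"claw": -1}
    - {"slide": [-0.112,0,-0.422],"turn": [0,0,0],"claw": -1}
    - {"slide": [-0.112,0,-0.422],"turn": [0,0,0],"claw": -1}
    - {"slide": [-0.112,0,-0.422],"turn": [0,0,0],"claw": -1}

```text
t: 4.2
eef_pos: [468.0, -214.5, 181.1]
eef_rot: [-0.0, -0.187, 0.982, -0.001]
force: [-4.0, -1.7, 3.5]
width: 15.7
grip_force: 30.0
```

```bash
python3 - <<'E'
from h import *
s=telemetry.state();p,R=pose();print(p,s['width'],s['grip_force'],s['force'],ball(.356,1.05))
a0=np.degrees(np.arctan2(*(p[:2]-POST)[::-1]))%360;print('swing',np.radians(a0-181.2),np.hypot(*(p[:2]-POST)))
# rotate about the post, up to swing 1.3
for k in np.linspace(0,1,11)[1:]:
    dz=Ro.from_euler('z',k*(1.3-np.radians(a0-181.2))); q=p.copy(); q[:2]=POST+dz.apply(np.r_[p[:2]-POST,0])[:2]
    print(row(p,R,q,dz*R))
E
```

```text
[ 468.02321545 -214.48615896  181.11199101] 15.746275195782752 30.026269555091858 [-4.04011478 -1.705282    3.51541858] [ 469.26675439 -213.92273389  197.09056611]
swing 0.35632713947566935 202.19658603664462
([-0.006, -0.127, 0.0], [0.0, -0.0, -0.06], 'rows>=0.8')
([-0.024, -0.253, 0.0], [0.0, -0.0, -0.12], 'rows>=1.5')
([-0.054, -0.377, 0.0], [0.0, -0.0, -0.18], 'rows>=2.3')
([-0.095, -0.497, 0.0], [0.0, -0.0, -0.24], 'rows>=3.0')
([-0.148, -0.613, 0.0], [0.0, -0.0, -0.3], 'rows>=3.8')
([-0.211, -0.723, 0.001], [0.0, -0.0, -0.36], 'rows>=4.5')
([-0.284, -0.827, 0.001], [0.0, -0.0, -0.421], 'rows>=5.3')
([-0.367, -0.924, 0.001], [0.0, -0.0, -0.481], 'rows>=6.0')
([-0.458, -1.012, 0.001], [0.0, -0.001, -0.541], 'rows>=6.8')
([-0.557, -1.091, 0.001], [0.0, -0.001, -0.601], 'rows>=7.6')
```

move_arm:
  plan:
    - {"slide": [-0.006,-0.127,0],"turn": [0,0,-0.06],"claw": -1}
    - {"slide": [-0.024,-0.253,0],"turn": [0,0,-0.12],"claw": -1}
    - {"slide": [-0.054,-0.377,0],"turn": [0,0,-0.18],"claw": -1}
    - {"slide": [-0.095,-0.497,0],"turn": [0,0,-0.24],"claw": -1}
    - {"slide": [-0.148,-0.613,0],"turn": [0,0,-0.3],"claw": -1}
    - {"slide": [-0.211,-0.723,0],"turn": [0,0,-0.36],"claw": -1}
    - {"slide": [-0.284,-0.827,0],"turn": [0,0,-0.42],"claw": -1}
    - {"slide": [-0.367,-0.924,0],"turn": [0,0,-0.48],"claw": -1}
    - {"slide": [-0.367,-0.924,0],"turn": [0,0,-0.48],"claw": -1}

```text
t: 4.95
eef_pos: [571.4, -325.2, 179.4]
eef_rot: [-0.0, -0.538, 0.843, -0.001]
force: [-1.1, -5.2, 1.1]
width: 15.5
grip_force: 29.9
```

move_arm:
  plan:
    - {"slide": [-0.006,-0.127,0],"turn": [0,0,-0.06],"claw": -1}
    - {"slide": [-0.024,-0.253,0],"turn": [0,0,-0.12],"claw": -1}
    - {"slide": [-0.024,-0.253,0],"turn": [0,0,-0.12],"claw": -1}
    - {"slide": [-0.024,-0.253,0],"turn": [0,0,-0.12],"claw": -1}

```text
t: 5.28
eef_pos: [606.2, -337.1, 179.8]
eef_rot: [-0.001, -0.612, 0.791, -0.0]
force: [-1.0, -5.9, -0.1]
width: 15.3
grip_force: 30.0
```

```bash
python3 - <<'E'
from h import *
s=telemetry.state();p,R=pose();print(p,s['width'],s['grip_force'],s['force'],s['joint_pos'],R.as_matrix()[:,1])
a0=np.degrees(np.arctan2(*(p[:2]-POST)[::-1]))%360;print('swing',np.radians(a0-181.2),np.hypot(*(p[:2]-POST)))
E
```

```text
[ 606.22329493 -337.07518513  179.77095521] 15.346761562768004 30.00310331583023 [-0.97848877 -5.85581296 -0.0625464 ] [-6.94843793e-01  3.92746936e-01  3.35696688e-01  1.51311305e+00
 -1.25857098e-03 -2.01302432e+00] [-9.68261855e-01  2.49937952e-01 -3.35226508e-05]
swing 1.3024495558078 203.2642343377418
```

Swing is 1.30 rad with the lever up. Now I release the ball and rise.

move_arm:
  plan:
    - {"slide": [0,0,0],"turn": [0,0,0],"claw": 0}
    - {"slide": [0,0,0],"turn": [0,0,0],"claw": 0}
    - {"slide": [0,0,0],"turn": [0,0,0],"claw": 0}
    - {"slide": [0,0,0],"turn": [0,0,0],"claw": 0}
    - {"slide": [0,0,-0.2],"turn": [0,0,0],"claw": 0}
    - {"slide": [0,0,-0.4],"turn": [0,0,0],"claw": 0}
    - {"slide": [0,0,-0.65],"turn": [0,0,0],"claw": 0}
    - {"slide": [0,0,-0.65],"turn": [0,0,0],"claw": 0}

```text
t: 5.95
eef_pos: [607.3, -336.7, 286.9]
eef_rot: [0.001, -0.613, 0.79, -0.005]
force: [0.9, -0.6, 1.2]
width: 42.5
grip_force: 0.0
```

```bash
cat >> h.py <<'E'
def tilt(al,th):
    al,th=np.radians([al,th]); z=np.array([np.cos(th)*np.cos(al),np.cos(th)*np.sin(al),-np.sin(th)]); y=np.array([-np.sin(al),np.cos(al),0]); return Ro.from_matrix(np.c_[np.cross(y,z),y,z])
def tcp(g,R,back=0): return np.array(g)+R.apply([0,0,19-back])
def path(seq):
    p,R=pose()
    for q,S in seq: print(np.round(q,0),row(p,R,q,S)); p,R=np.array(q,float),S
E
python3 - <<'E'
from h import *
s=telemetry.state();p,R=pose();print(p,s['width'],s['force'])
c=eyes.get_calibration('wrist'); print('cam in tool',R.inv().apply(ray(c,(320,200))[0]-p),R.inv().apply(ray(c,(320,200))[1]))
T=tilt(70,35); pre=tcp((484,309,69),T,130); print(pre)
D=down(np.radians(110)); D2=tilt(70,89)
path([((560,-215,275),D),((530,-75,275),D2),((490,65,275),D2),((440,150,230),tilt(70,60)),(pre,T)])
t=eyes.get_calibration('top'); print(atz(t,(300,159),50),atz(t,(279,252),50),atz(t,(340,216),30))
E
```

```text
[ 607.30814784 -336.66956785  286.91208178] 42.54036163883191 [ 0.9353119  -0.63732114  1.15224237]
cam in tool [  83.62782073   -1.06009041 -142.66526944] [-3.26698810e-01  8.11246988e-04  9.45128155e-01]
[452.90151855 223.55762442 132.66698443]
[ 560 -215  275] ([-0.707, 0.508, 0.072], [-0.007, 0.0, 0.617], 'rows>=7.8')
[530 -75 275] ([-0.131, 0.945, 0.0], [-0.005, -0.01, -0.556], 'rows>=7.0')
[490  65 275] ([-0.786, 0.57, 0.014], [0.0, 0.0, 0.0], 'rows>=3.5')
[440 150 230] ([-0.413, 0.507, 0.307], [0.0, -0.322, 0.0], 'rows>=4.1')
[453. 224. 133.] ([-0.1, 0.087, 0.807], [0.0, -0.278, 0.0], 'rows>=3.5')
[587.16390615 185.90416455  50.        ] [325.80508799 244.21606425  50.        ] [426.28151821  72.25204174  30.        ]
```

```bash
python3 - <<'E'
from h import *
T=tilt(70,35); pre=tcp((484,309,69),T,130)
D2=tilt(70,89.9)
path([((575,-215,285),D2),((530,-80,280),D2),((490,50,275),D2),((440,150,220),tilt(70,60)),(pre,T)])
E
```

```text
[ 575 -215  285] ([-0.732, 0.411, 0.006], [-0.006, -0.004, 0.062], 'rows>=3.0')
[530 -80 280] ([-0.743, 0.59, 0.035], [0.0, 0.0, 0.0], 'rows>=3.4')
[490  50 275] ([-0.723, 0.547, 0.035], [0.0, 0.0, 0.0], 'rows>=3.3')
[440 150 220] ([-0.512, 0.541, 0.368], [-0.0, -0.332, -0.0], 'rows>=4.2')
[453. 224. 133.] ([-0.133, 0.087, 0.749], [0.0, -0.278, 0.0], 'rows>=3.5')
```

move_arm:
  plan:
    - {"slide": [-0.732,0.411,0],"turn": [-0.006,-0.004,0.062],"claw": 1}
    - {"slide": [-0.732,0.411,0],"turn": [-0.006,-0.004,0.062],"claw": 1}
    - {"slide": [-0.732,0.411,0],"turn": [-0.006,-0.004,0.062],"claw": 1}
    - {"slide": [-0.732,0.411,0],"turn": [-0.006,-0.004,0.062],"claw": 1}
    - {"slide": [-0.732,0.411,0],"turn": [-0.006,-0.004,0.062],"claw": 1}

```text
t: 6.37
eef_pos: [573.3, -211.8, 278.6]
eef_rot: [-0.0, -0.575, 0.818, 0.005]
force: [0.2, 0.1, -0.6]
width: 85.2
grip_force: 0.0
```

move_arm:
  plan:
    - {"slide": [-0.743,0.59,0.035],"turn": [0,0,0],"claw": 1}
    - {"slide": [-0.743,0.59,0.035],"turn": [0,0,0],"claw": 1}
    - {"slide": [-0.743,0.59,0.035],"turn": [0,0,0],"claw": 1}
    - {"slide": [-0.743,0.59,0.035],"turn": [0,0,0],"claw": 1}
    - {"slide": [-0.743,0.59,0.035],"turn": [0,0,0],"claw": 1}

```text
t: 6.78
eef_pos: [528.2, -76.6, 275.2]
eef_rot: [0.0, -0.574, 0.818, 0.005]
force: [-0.1, -0.4, -0.2]
width: 85.4
grip_force: 0.0
```

move_arm:
  plan:
    - {"slide": [-0.723,0.547,0.035],"turn": [0,0,0],"claw": 1}
    - {"slide": [-0.723,0.547,0.035],"turn": [0,0,0],"claw": 1}
    - {"slide": [-0.723,0.547,0.035],"turn": [0,0,0],"claw": 1}
    - {"slide": [-0.723,0.547,0.035],"turn": [0,0,0],"claw": 1}
    - {"slide": [-0.723,0.547,0.035],"turn": [0,0,0],"claw": 1}

```text
t: 7.2
eef_pos: [488.7, 52.4, 271.1]
eef_rot: [0.0, -0.574, 0.818, 0.005]
force: [0.1, -0.2, 0.1]
width: 85.3
grip_force: 0.0
```

move_arm:
  plan:
    - {"slide": [-0.512,0.541,0.368],"turn": [0,-0.332,0],"claw": 1}
    - {"slide": [-0.512,0.541,0.368],"turn": [0,-0.332,0],"claw": 1}
    - {"slide": [-0.512,0.541,0.368],"turn": [0,-0.332,0],"claw": 1}
    - {"slide": [-0.512,0.541,0.368],"turn": [0,-0.332,0],"claw": 1}
    - {"slide": [-0.512,0.541,0.368],"turn": [0,-0.332,0],"claw": 1}
    - {"slide": [-0.512,0.541,0.368],"turn": [0,-0.332,0],"claw": 1}
    - {"slide": [-0.512,0.541,0.368],"turn": [0,-0.332,0],"claw": 1}

```text
t: 7.78
eef_pos: [439.6, 149.3, 217.4]
eef_rot: [0.21, -0.552, 0.793, 0.151]
force: [-0.1, 0.0, 1.1]
width: 85.3
grip_force: 0.0
```

```bash
python3 - <<'E'
from h import *
s=telemetry.state();p,R=pose();print(p,s['width'],s['force'],s['joint_pos'],R.as_matrix().round(2))
T=tilt(70,35); pre=tcp((484,309,69),T,130); path([(pre,T)])
im,c=grab('wrist','w3.png')
print(proj(c,(484,309,100)),proj(c,(484,309,40)))
E
```

```text
[439.60399605 149.30470665 217.35842967] 85.29235001778814 [-0.07862815  0.02726399  1.07291643] [-0.32379603 -0.58102138 -0.59004226  1.55331149  0.52422236 -1.53777488] [[-0.3  -0.94  0.17]
 [-0.81  0.35  0.47]
 [-0.5   0.01 -0.87]]
[453. 224. 133.] ([-0.146, 0.083, 0.737], [0.002, -0.277, -0.005], 'rows>=3.5')
[332.15556706 247.97245005] [330.53131011 205.44576693]
```

View pics/w3.png

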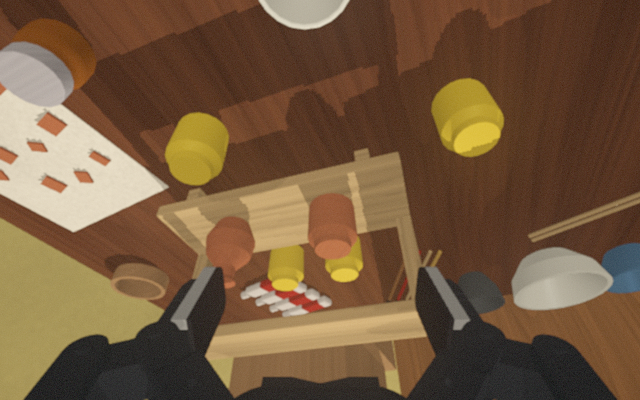

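The wrist view (upside down) shows the cup with its foot at (335,245) and rim near (331,203), which matches the projection. The vase is on the left at (230,245). I go to the pre-grasp pose.

move_arm:
  plan:
    - {"slide": [-0.146,0.083,0.737],"turn": [0.002,-0.277,-0.005],"claw": 1}
    - {"slide": [-0.146,0.083,0.737],"turn": [0.002,-0.277,-0.005],"claw": 1}
    - {"slide": [-0.146,0.083,0.737],"turn": [0.002,-0.277,-0.005],"claw": 1}
    - {"slide": [-0.146,0.083,0.737],"turn": [0.002,-0.277,-0.005],"claw": 1}
    - {"slide": [-0.146,0.083,0.737],"turn": [0.002,-0.277,-0.005],"claw": 1}
    - {"slide": [-0.146,0.083,0.737],"turn": [0.002,-0.277,-0.005],"claw": 1}

```text
t: 8.33
eef_pos: [451.9, 225.5, 132.5]
eef_rot: [0.377, -0.51, 0.726, 0.266]
force: [0.8, -0.6, 1.0]
width: 85.3
grip_force: 0.0
```

```bash
python3 - <<'E'
from h import *
s=telemetry.state();p,R=pose();print(p,s['width'],s['force'],s['joint_pos'],R.as_matrix()[:,1:].round(3))
im,c=grab('wrist','w4.png')
h=cv2.cvtColor(im,cv2.COLOR_RGB2HSV); m=((h[:,:,0]<13)&(h[:,:,1]>100)&(h[:,:,2]>90)).astype(np.uint8)
n,l,st,ce=cv2.connectedComponentsWithStats(m)
for i in range(1,n):
    if st[i,4]>300: print(st[i],ce[i])
for z in (40,70,85,100): print(z,proj(c,(484,309,z)))
# silhouette of model
P=[proj(c,(484+27.7*np.cos(a),309+27.7*np.sin(a),z)) for z in (42,84) for a in np.linspace(0,6.28,60)]
print(np.min(P,0),np.max(P,0))
E
```

```text
[451.88460206 225.52495361 132.50786563] 85.32508234153582 [ 0.7999137  -0.58942905  0.96910875] [-0.38207194 -0.57576412 -0.90311013  1.29813329  0.95819061 -1.63414633] [[-0.941  0.276]
 [ 0.339  0.771]
 [ 0.003 -0.574]]
[   67     0   268   132 12663] [198.55934613  57.0191108 ]
[303   0  41  29 609] [328.96387521  10.63218391]
[372  25  34  76 642] [388.38317757  70.69314642]
[  0  37  31  42 800] [14.205   55.76875]
[ 433   78  207  141 7188] [507.83069004 162.6132443 ]
[   0  142  251  125 8617] [131.41232447 197.83126378]
[ 283  150   72   90 5458] [318.82081348 194.17790399]
[ 354  180   57   44 1198] [378.47078464 200.92904841]
40 [318.23954365 161.13262438]
70 [318.31517643 196.54407037]
85 [318.35478702 215.08984236]
100 [318.39567063 234.23164401]
[282.4626099  149.03850388] [354.20355019 221.46316944]
```

View pics/w4.png

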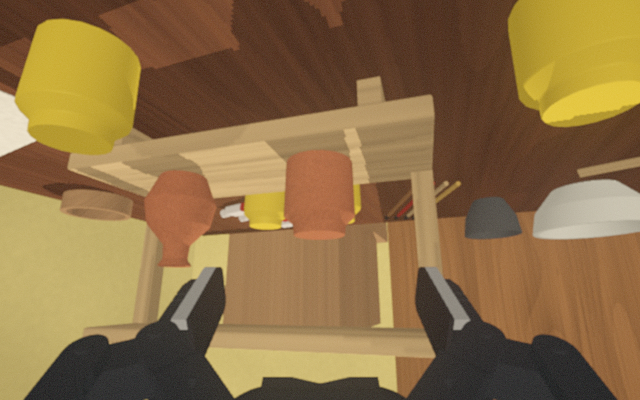

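The cup silhouette spans x 283–355, y 150–240. The model projects to 282–354 with its top at 149, so the cup at (484,309) is confirmed.

```bash
python3 - <<'E'
from h import *
T=tilt(70,35)
path([(tcp((484,309,69),T,60),T),(tcp((484,309,69),T,-4),T)])
E
```

```text
[473. 277.  93.] ([0.011, -0.008, 0.462], [0.002, -0.0, 0.001], 'rows>=1.7')
[490. 327.  56.] ([-0.0, 0.0, 0.427], [0.0, 0.0, 0.0], 'rows>=1.5')
```

move_arm:
  plan:
    - {"slide": [0.011,-0.008,0.15],"turn": [0.002,0,0.001],"claw": 1}
    - {"slide": [0.011,-0.008,0.3],"turn": [0.002,0,0.001],"claw": 1}
    - {"slide": [0.011,-0.008,0.462],"turn": [0.002,0,0.001],"claw": 1}
    - {"slide": [0.011,-0.008,0.6],"turn": [0.002,0,0.001],"claw": 1}
    - {"slide": [0.011,-0.008,0.75],"turn": [0.002,0,0.001],"claw": 1}
    - {"slide": [0.011,-0.008,0.889],"turn": [0.002,0,0.001],"claw": 1}
    - {"slide": [0.011,-0.008,0.889],"turn": [0.002,0,0.001],"claw": 1}
    - {"slide": [0.011,-0.008,0.889],"turn": [0.002,0,0.001],"claw": 1}

```text
t: 9.05
eef_pos: [489.9, 328.6, 56.4]
eef_rot: [0.379, -0.509, 0.726, 0.265]
force: [0.5, 0.6, -0.4]
width: 85.5
grip_force: 0.0
```

```bash
python3 - <<'E'
from h import *
s=telemetry.state();p,R=pose();print(p,s['width'],s['force'],s['joint_pos'])
print('cup in tool',R.inv().apply(np.array([484,309,69])-p))
E
```

```text
[489.94468498 328.57181     56.44818136] 85.54454045395295 [ 0.54665681  0.63343778 -0.38618596] [-0.08703885 -0.46570691 -0.99241936  0.69006732  0.91464414 -1.13553236]
cup in tool [  1.39629498  -1.08185418 -23.93372368]
```

move_arm:
  plan:
    - {"slide": [0,0,0],"turn": [0,0,0],"claw": -0.2}
    - {"slide": [0,0,0],"turn": [0,0,0],"claw": -0.2}
    - {"slide": [0,0,0],"turn": [0,0,0],"claw": -0.5}
    - {"slide": [0,0,0],"turn": [0,0,0],"claw": -1}
    - {"slide": [0,0,0],"turn": [0,0,0],"claw": -1}
    - {"slide": [0,0,0],"turn": [0,0,0],"claw": -1}
  force: 40

```text
t: 9.55
eef_pos: [490.4, 327.2, 56.4]
eef_rot: [0.38, -0.508, 0.726, 0.265]
force: [-2.5, -4.1, 6.1]
width: 54.2
grip_force: 42.6
```

move_arm:
  plan:
    - {"slide": [-0.041,0,-0.029],"turn": [0,0,0],"claw": -1}
    - {"slide": [-0.082,0,-0.057],"turn": [0,0,0],"claw": -1}
    - {"slide": [-0.123,0,-0.086],"turn": [0,0,0],"claw": -1}
    - {"slide": [-0.123,0,-0.086],"turn": [0,0,0],"claw": -1}
    - {"slide": [-0.123,0,-0.086],"turn": [0,0,0],"claw": -1}

```text
t: 9.97
eef_pos: [489.5, 327.6, 78.0]
eef_rot: [0.379, -0.508, 0.726, 0.266]
force: [-0.0, 0.7, -1.9]
width: 53.9
grip_force: 42.4
```

```bash
python3 - <<'E'
from h import *
s=telemetry.state();p,R=pose();print(p,s['width'],s['grip_force'],s['force'],s['torque'])
im,c=grab('wrist','w5.png')
h=cv2.cvtColor(im,cv2.COLOR_RGB2HSV); m=((h[:,:,0]<13)&(h[:,:,1]>100)&(h[:,:,2]>90)).astype(np.uint8)
n,l,st,ce=cv2.connectedComponentsWithStats(m)
for i in range(1,n):
    if st[i,4]>3000: print(st[i],ce[i])
g=p+R.apply([0,0,-22]); print(g)
for back in range(-40,-5,6):
  G=p+R.apply([0,0,back]); g0=G+np.array([0,0,-(29+69-69)]) 
  P=np.array([proj(c,(G[0]+27.7*np.cos(a),G[1]+27.7*np.sin(a),z)) for z in (57,59) for a in np.linspace(0,6.28,60)]); print(back,P.min(0),P.max(0))
E
```

```text
[489.4709202  327.60923974  77.99490238] 53.85768625333001 42.37113538781159 [-0.00686855  0.73975381 -1.92817425] [-0.95304736  0.39241225 -0.00842212]
[   21   193   184   170 15921] [ 87.38169713 265.51755543]
[  252   211   148   172 20084] [321.58285202 295.5960466 ]
[483.29526099 310.64191815  90.56356306]
-40 [252.07225346 187.99487165] [392.5850803  227.18183598]
-34 [254.45027425 192.44934697] [390.03009307 229.11108859]
-28 [256.66699428 196.54774841] [387.64842543 230.93359922]
-22 [258.73828672 200.33112992] [385.42302001 232.65798817]
-16 [260.67800817 203.83446785] [383.33898666 234.29197183]
-10 [262.49830904 207.08774553] [381.38326879 235.84247818]
```

View pics/w5.png

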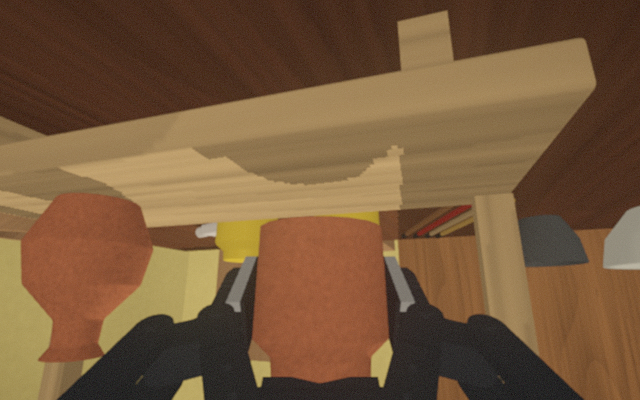

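The cup is held upright between the pads (x 258–388) and lifted clear, with width 54 and grip 42 N. The vase is untouched. I plan the carry next.

```bash
cat >> h.py <<'E'
def ct(C,al): a=np.radians(al); return np.array(C)+[19.3*np.cos(a),19.3*np.sin(a),16.4]
E
python3 - <<'E'
from h import *
p,R=pose(); C0=p-ct((0,0,0),70); print(C0)
b=np.array([np.cos(np.radians(70)),np.sin(np.radians(70)),0])
L=[(C0-130*b,70),((440,130,110),60),((455,40,120),35),((480,-60,120),10),((525,-143,80),-10)]
path([(ct(c,a),tilt(a,35)) for c,a in L])
E
```

```text
[482.51368969 309.49818464  60.9466649 ]
[445. 205.  77.] ([0.495, -0.0, -0.711], [0.0, 0.002, -0.001], 'rows>=3.1')
[450. 147. 126.] ([-0.063, -0.165, -0.48], [0.091, -0.0, 0.064], 'rows>=1.8')
[471.  51. 136.] ([0.222, -0.441, -0.433], [0.228, -0.0, 0.159], 'rows>=3.5')
[499. -57. 136.] ([0.148, -0.696, -0.211], [0.228, 0.0, 0.159], 'rows>=3.5')
[ 544. -146.   96.] ([0.109, -0.641, 0.31], [0.182, 0.0, 0.127], 'rows>=2.8')
```

move_arm:
  plan:
    - {"slide": [0.1,0,-0.142],"turn": [0,0,0],"claw": -1}
    - {"slide": [0.2,0,-0.284],"turn": [0,0,0],"claw": -1}
    - {"slide": [0.3,0,-0.427],"turn": [0,0,0],"claw": -1}
    - {"slide": [0.4,0,-0.57],"turn": [0,0,0],"claw": -1}
    - {"slide": [0.495,0,-0.711],"turn": [0,0.002,0],"claw": -1}
    - {"slide": [0.495,0,-0.711],"turn": [0,0.002,0],"claw": -1}
    - {"slide": [0.495,0,-0.711],"turn": [0,0.002,0],"claw": -1}

```text
t: 10.6
eef_pos: [445.1, 204.4, 76.8]
eef_rot: [0.378, -0.507, 0.728, 0.265]
force: [0.5, -0.1, -0.8]
width: 54.2
grip_force: 43.3
```

move_arm:
  plan:
    - {"slide": [-0.02,-0.055,-0.16],"turn": [0.03,0,0.021],"claw": -1}
    - {"slide": [-0.042,-0.11,-0.32],"turn": [0.06,0,0.042],"claw": -1}
    - {"slide": [-0.063,-0.165,-0.48],"turn": [0.091,0,0.064],"claw": -1}
    - {"slide": [-0.063,-0.165,-0.48],"turn": [0.091,0,0.064],"claw": -1}
    - {"slide": [-0.063,-0.165,-0.48],"turn": [0.091,0,0.064],"claw": -1}

```text
t: 11.02
eef_pos: [450.1, 146.8, 126.6]
eef_rot: [0.4, -0.444, 0.768, 0.23]
force: [0.2, -0.2, -1.8]
width: 54.2
grip_force: 43.4
```

```bash
python3 - <<'E'
from h import *
s=telemetry.state();p,R=pose();print(p,s['width'],s['grip_force'],s['force'],s['joint_pos'],R.as_matrix()[:,1:].round(3))
L=[((455,40,120),35),((480,-60,120),10),((525,-143,80),-10)]
path([(ct(c,a),tilt(a,35)) for c,a in L])
E
```

```text
[450.13387967 146.77141091 126.57505334] 54.21193555985068 43.351079836102144 [ 0.20282051 -0.19649855 -1.84407564] [-0.60601406 -0.7013656  -0.9940239   1.39398866  0.95409591 -1.71350871] [[-0.866  0.41 ]
 [ 0.5    0.709]
 [-0.001 -0.574]]
[471.  51. 136.] ([0.224, -0.438, -0.433], [0.227, -0.001, 0.16], 'rows>=3.5')
[499. -57. 136.] ([0.148, -0.696, -0.211], [0.228, 0.0, 0.159], 'rows>=3.5')
[ 544. -146.   96.] ([0.109, -0.641, 0.31], [0.182, 0.0, 0.127], 'rows>=2.8')
```

move_arm:
  plan:
    - {"slide": [0.056,-0.11,-0.108],"turn": [0.057,0,0.04],"claw": -1}
    - {"slide": [0.112,-0.219,-0.216],"turn": [0.114,0,0.08],"claw": -1}
    - {"slide": [0.168,-0.329,-0.325],"turn": [0.171,0,0.12],"claw": -1}
    - {"slide": [0.224,-0.438,-0.433],"turn": [0.227,0,0.16],"claw": -1}
    - {"slide": [0.224,-0.438,-0.433],"turn": [0.227,0,0.16],"claw": -1}
    - {"slide": [0.224,-0.438,-0.433],"turn": [0.227,0,0.16],"claw": -1}

```text
t: 11.52
eef_pos: [489.2, 16.5, 116.0]
eef_rot: [0.436, -0.278, 0.84, 0.166]
force: [-0.2, 0.3, -1.0]
width: 54.1
grip_force: 44.1
```

move_arm:
  plan:
    - {"slide": [0.037,-0.174,-0.053],"turn": [0.057,0,0.04],"claw": -1}
    - {"slide": [0.074,-0.348,-0.106],"turn": [0.114,0,0.08],"claw": -1}
    - {"slide": [0.111,-0.522,-0.158],"turn": [0.171,0,0.119],"claw": -1}
    - {"slide": [0.148,-0.696,-0.211],"turn": [0.228,0,0.159],"claw": -1}
    - {"slide": [0.148,-0.696,-0.211],"turn": [0.228,0,0.159],"claw": -1}
    - {"slide": [0.148,-0.696,-0.211],"turn": [0.228,0,0.159],"claw": -1}

```text
t: 12.02
eef_pos: [547.9, -123.5, 118.8]
eef_rot: [0.44, -0.103, 0.888, 0.088]
force: [0.1, 0.1, -1.2]
width: 54.2
grip_force: 44.1
```

move_arm:
  plan:
    - {"slide": [0.027,-0.16,0.078],"turn": [0.045,0,0.032],"claw": -1}
    - {"slide": [0.054,-0.32,0.155],"turn": [0.091,0,0.063],"claw": -1}
    - {"slide": [0.081,-0.48,0.232],"turn": [0.136,0,0.095],"claw": -1}
    - {"slide": [0.109,-0.641,0.31],"turn": [0.182,0,0.127],"claw": -1}
    - {"slide": [0.109,-0.641,0.31],"turn": [0.182,0,0.127],"claw": -1}
    - {"slide": [0.109,-0.641,0.31],"turn": [0.182,0,0.127],"claw": -1}

```text
t: 12.52
eef_pos: [607.8, -212.1, 71.6]
eef_rot: [0.432, 0.046, 0.901, 0.01]
force: [-0.9, 0.1, -2.4]
width: 54.3
grip_force: 44.2
```

```bash
python3 - <<'E'
from h import *
s=telemetry.state();p,R=pose();print(p,s['width'],s['grip_force'],s['force'],s['joint_pos'],R.as_matrix()[:,1:].round(3))
C=p-ct((0,0,0),-10); print('cup',C)
path([(ct((531,-143,36),-10),tilt(-10,35))])
a,c=grab('wrist','w6.png'); b,t=grab('top','t6.png'); d,e=grab('scene','s6.png')
print('wrist: cork',proj(c,(531,-143,30)),'rim c',proj(c,C)); print('top cup foot',proj(t,C+[0,0,60]),'cork',proj(t,(531,-143,30)))
print('scene cup foot',proj(e,C+[0,0,60]),'rim',proj(e,C),'cork',proj(e,(531,-143,30)))
u,v=proj(t,(531,-143,60)).astype(int);x,y=proj(e,(531,-143,60)).astype(int)
S=lambda im,x,y:cv2.resize(im[y-35:y+35,x-35:x+35,::-1],(280,280),interpolation=3)
print('crop origins',u-35,v-35,x-35,y-35)
cv2.imwrite('pics/m6.png',np.vstack([np.hstack([S(b,u,v),S(d,x,y)]),a[:300,40:600,::-1]]))
E
```

```text
[ 607.78056358 -212.08870354   71.62319513] 54.34010361909644 44.17482137094339 [-0.88395938  0.06130837 -2.38810773] [-0.81583788 -0.64182161 -1.09568098  0.39673807  0.58590572 -0.48668817] [[ 0.075  0.779]
 [ 0.995 -0.021]
 [ 0.059 -0.626]]
cup [ 588.77377395 -208.73729372   55.22319513]
[ 550. -146.   52.] ([0.38, 0.4, -0.229], [0.073, -0.045, 0.008], 'rows>=2.1')
wrist: cork [522.5759215   73.15754813] rim c [320.93834229 224.23772888]
top cup foot [447.19567271 155.30949498] cork [415.18503321 179.38696376]
scene cup foot [222.0749376 290.1233725] rim [225.85176285 304.04498723] cork [237.2894022  280.04812271]
crop origins 382 143 200 238
```

View pics/m6.png

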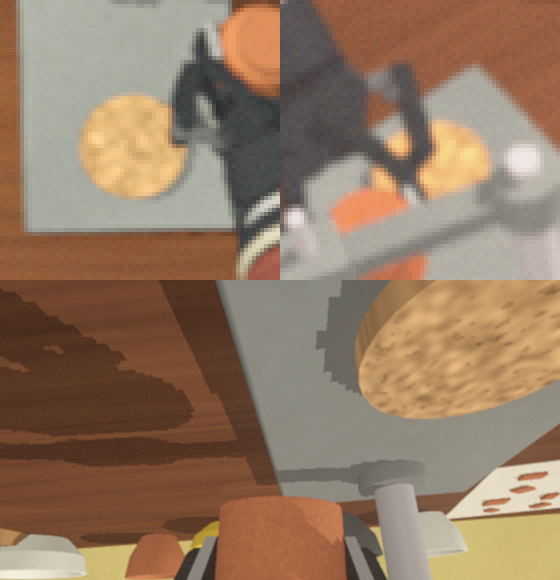

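The last legs ran into a joint limit (q3 at -1.1), so the arm is off plan. The cup is still held and nothing is touched. I'll fit the arm's kinematics from the logged poses and plan a reachable approach.

```bash
cat > kin.py <<'E'
from h import *
from scipy.optimize import least_squares
D=[([1.05728816e+00,1.04592398e-01,9.65673564e-02,1.56390896e+00,-3.5e-05,1.35311341],[174.761,573.678,230.639]),
([-6.94843793e-01,3.92746936e-01,3.35696688e-01,1.51311305,-1.25857e-03,-2.01302432],[606.223,-337.075,179.771]),
([-0.32379603,-0.58102138,-0.59004226,1.55331149,0.52422236,-1.53777488],[439.604,149.305,217.358]),
([-0.38207194,-0.57576412,-0.90311013,1.29813329,0.95819061,-1.63414633],[451.885,225.525,132.508]),
([-0.08703885,-0.46570691,-0.99241936,0.69006732,0.91464414,-1.13553236],[489.945,328.572,56.448]),
([-0.60601406,-0.7013656,-0.9940239,1.39398866,0.95409591,-1.71350871],[450.134,146.771,126.575]),
([-0.81583788,-0.64182161,-1.09568098,0.39673807,0.58590572,-0.48668817],[607.781,-212.089,71.623])]
Y=lambda a:Ro.from_euler('y',a)
Z=lambda a:Ro.from_euler('z',a)
def fk(q,k):
    h,a1,l1,a2,l2,a3,d=k
    W=Y(q[1]-q[2]+q[3])
    v=np.array([0,0,h])+Y(q[1]).apply([a1,0,l1])+Y(q[1]-q[2]).apply([a2,0,l2])+W.apply([a3,0,0])+(W*Z(q[4])).apply([d,0,0])
    R=Z(q[0])*W*Z(q[4])*Ro.from_euler('x',q[5])*Ro.from_matrix([[0,0,1],[0,1,0],[-1,0,0]])
    return Z(q[0]).apply(v),R
F=least_squares(lambda k:np.concatenate([fk(q,k)[0]-p for q,p in D]),[300,0,400,400,0,80,250],x_scale=100)
K=F.x
LO=np.array([-2.99,-.84,-1.1,-1.84,-1.51,-3.14]);HI=np.array([2.99,1.86,1.16,2.11,1.56,3.14])
def ik(p,R,q0):
    def f(q):
        a,S=fk(q,K); return np.r_[(a-p)/10,(R.inv()*S).as_rotvec()*20]
    s=least_squares(f,np.clip(q0,LO+.02,HI-.02),bounds=(LO+.01,HI-.01)); a,S=fk(s.x,K)
    return s.x,np.linalg.norm(a-p),np.linalg.norm((R.inv()*S).as_rotvec())
E
python3 - <<'E'
from kin import *
np.set_printoptions(precision=2,suppress=True)
print(K,np.abs(F.fun).max()); p,R=pose(); print((fk(D[-1][0],K)[1].inv()*R).as_rotvec())
q0=np.array(D[3][0])
for al in (0,20,40,50,60,70,80,90):
    for C in [(531,-143,30),(531,-143,110)]:
        print(al,C[2],*ik(ct(C,al),tilt(al,35),q0-[.6,0,0,0,0,0]))
E
```

```text
[330.24 -49.56 349.43 596.91  47.45  23.22 477.37] 112.08478042773115
[ 0. -0. -0.]
0 30 [-0.85 -0.7  -1.09  0.68  0.74 -0.75] 16.949293155486043 0.2102473179346057
0 110 [-0.91 -0.83 -1.07  0.83  0.82 -0.79] 16.755408779867278 0.19479297816535582
20 30 [-0.98 -0.53 -1.07  0.7   0.92 -1.16] 2.318809162045557e-13 1.6939998869943826e-16
20 110 [-0.98 -0.7  -1.02  0.92  0.92 -1.16] 5.100093416367134e-13 4.738817500158007e-15
40 30 [-1.    0.04 -0.64  1.07  0.95 -1.79] 7.669811483882474e-10 6.612690715723515e-12
40 110 [-1.   -0.1  -0.61  1.24  0.95 -1.79] 9.820924187335433e-13 1.80944215311192e-15
50 30 [-0.97  0.24 -0.45  1.26  0.91 -2.03] 2.421064243293475e-13 1.8410966031475738e-16
50 110 [-0.97  0.11 -0.43  1.41  0.91 -2.03] 2.9017911148520637e-11 2.4778418253092873e-13
60 30 [-0.93  0.4  -0.26  1.42  0.85 -2.22] 3.791243242072079e-12 3.586326484146007e-14
60 110 [-0.93  0.28 -0.24  1.56  0.85 -2.22] 2.9123585721775947e-13 5.034405433428661e-16
70 30 [-0.88  0.55 -0.08  1.57  0.78 -2.37] 2.601983826423372e-13 2.9893669801409083e-16
70 110 [-0.88  0.44 -0.06  1.69  0.78 -2.37] 9.263253837009565e-13 7.877939889330967e-15
80 30 [-0.83  0.69  0.1   1.69  0.71 -2.5 ] 5.878640874889542e-13 1.2253387224128227e-15
80 110 [-0.83  0.59  0.11  1.81  0.71 -2.5 ] 4.2095649808522276e-09 5.354793860956545e-11
90 30 [-0.77  0.82  0.27  1.81  0.63 -2.61] 2.988505918439883e-13 6.4736570491389385e-16
90 110 [-0.77  0.72  0.29  1.92  0.63 -2.61] 3.1834852113538208e-12 3.062550766829445e-14
```

```bash
sed -i 's/h,a1,l1,a2,l2,a3,d=k/h,a1,l1,a2,l2,a3,d,b,e=k/; s/v=np.array(\[0,0,h\])/v=np.array([0,b,h])/; s/W.apply(\[a3,0,0\])/W.apply([a3,0,e])/; s/400,0,80,250\]/400,0,80,250,130,0]/' kin.py
python3 - <<'E'
from kin import *
np.set_printoptions(precision=2,suppress=True)
print(K,np.abs(F.fun).max())
q0=np.array(D[3][0])
for al in (20,40,60,70,80):
    for C in [(531,-143,30),(531,-143,110)]:
        print(al,C[2],*ik(ct(C,al),tilt(al,35),q0-[.6,0,0,0,0,0]))
for al in (-60,-80,-100):
    for C in [(531,-143,30),(531,-143,110)]:
        print(al,C[2],*ik(ct(C,al),tilt(al,35),[.2,-.2,-.6,1.3,-.9,1.5]))
E
```

```text
[296.3  -0.  337.1 550.5  45.4 138.6 303.3 129.6  -0. ] 0.0003630356558232961
20 30 [-0.95 -0.59 -1.09  0.72  0.91 -1.13] 0.4424114694936612 0.0057734825459141255
20 110 [-0.95 -0.73 -1.03  0.92  0.91 -1.13] 1.0957778408017535e-10 1.0873286409361555e-12
40 30 [-0.97 -0.06 -0.66  1.11  0.95 -1.74] 7.3323741441685e-13 2.312266013808404e-15
40 110 [-0.97 -0.18 -0.61  1.28  0.95 -1.74] 4.338478754519389e-12 5.161123724262929e-14
60 30 [-0.93  0.34 -0.27  1.48  0.85 -2.21] 1.6587787186393757e-13 6.413880542394858e-16
60 110 [-0.93  0.23 -0.23  1.63  0.85 -2.21] 1.180442248897588e-13 1.8619006149354548e-16
70 30 [-0.9   0.49 -0.09  1.63  0.77 -2.39] 4.961790896684945e-10 3.1536106559964442e-12
70 110 [-0.9   0.39 -0.05  1.76  0.77 -2.39] 5.326625879945608e-11 7.100279630858177e-13
80 30 [-0.86  0.63  0.09  1.76  0.69 -2.53] 9.237055564881302e-14 3.1031676915590914e-16
80 110 [-0.86  0.53  0.12  1.88  0.69 -2.53] 1.1368683772161603e-13 5.978733960281817e-16
-60 30 [-0.17 -0.52 -1.09  0.29 -0.7   0.62] 2.736154849462284 0.02804427725750759
-60 110 [-0.18 -0.74 -1.09  0.48 -0.67  0.59] 2.419038308959141e-08 2.5859000924180137e-10
-80 30 [-0.1  -0.13 -0.75  0.59 -0.91  1.12] 1.4161207635799159e-12 4.331737556936703e-15
-80 110 [-0.1  -0.26 -0.7   0.77 -0.91  1.12] 2.604892696897332e-13 3.0531133177191805e-16
-100 30 [-0.08  0.28 -0.29  1.12 -0.95  1.73] 1.441000989220146e-12 1.048518071248289e-14
-100 110 [-0.08  0.18 -0.25  1.27 -0.95  1.73] 2.662513412886834e-10 2.066511118765235e-12
```

```bash
python3 - <<'E'
from kin import *
np.set_printoptions(precision=2,suppress=True)
p,R=pose(); q=np.array(telemetry.state()['joint_pos'])
for C,al in [((565,-180,80),15),((545,-160,95),25),((531,-143,95),45),((531,-143,60),45)]:
    T=tilt(al,35);P=ct(C,al); q,e,f=ik(P,T,q); print(al,q,round(e,2),round(f,3),row(p,R,P,T)); p,R=P,T
E
```

```text
15 [-0.92 -0.59 -1.01  0.66  0.86 -0.95] 0.0 0.0 ([0.012, 0.257, -0.224], [-0.151, -0.034, -0.158], 'rows>=2.8')
25 [-0.96 -0.47 -0.88  0.92  0.94 -1.27] 0.0 0.0 ([-0.027, 0.186, -0.136], [-0.091, -0.0, -0.064], 'rows>=1.4')
45 [-0.96 -0.04 -0.52  1.34  0.94 -1.88] 0.0 0.0 ([0.025, 0.186, -0.036], [-0.182, -0.0, -0.127], 'rows>=2.8')
45 [-0.96  0.01 -0.54  1.27  0.94 -1.88] 0.0 0.0 ([0.191, -0.0, 0.134], [0.0, 0.0, 0.0], 'rows>=0.8')
```

move_arm:
  plan:
    - {"slide": [0.003,0.064,-0.056],"turn": [-0.038,-0.009,-0.04],"claw": -1}
    - {"slide": [0.006,0.128,-0.112],"turn": [-0.075,-0.017,-0.08],"claw": -1}
    - {"slide": [0.009,0.193,-0.168],"turn": [-0.113,-0.026,-0.119],"claw": -1}
    - {"slide": [0.012,0.257,-0.224],"turn": [-0.151,-0.034,-0.158],"claw": -1}
    - {"slide": [0.012,0.257,-0.224],"turn": [-0.151,-0.034,-0.158],"claw": -1}
    - {"slide": [0.012,0.257,-0.224],"turn": [-0.151,-0.034,-0.158],"claw": -1}

```text
t: 13.17
eef_pos: [584.1, -177.6, 97.5]
eef_rot: [0.458, -0.113, 0.88, 0.058]
force: [-0.0, 0.6, -2.4]
width: 54.4
grip_force: 44.2
```

```bash
python3 - <<'E'
from kin import *
np.set_printoptions(precision=3,suppress=True)
s=telemetry.state();p,R=pose(); q=np.array(s['joint_pos']);print(p,s['force'],s['width'],q,R.as_matrix()[:,1:])
for C,al in [((545,-160,95),25),((531,-143,95),45)]:
    T=tilt(al,35);P=ct(C,al); q,e,f=ik(P,T,q); print(P,al,q,round(e,2),round(f,3),row(p,R,P,T)); p,R=P,T
E
```

```text
[ 584.116 -177.615   97.496] [-0.048  0.561 -2.358] 54.36220168312199 [-0.924 -0.597 -1.015  0.652  0.858 -0.947] [[-0.252  0.793]
 [ 0.968  0.206]
 [-0.002 -0.573]]
[ 562.492 -151.843  111.4  ] 25 [-0.961 -0.47  -0.878  0.921  0.939 -1.275] 0.0 0.0 ([-0.021, 0.202, -0.132], [-0.095, 0.0, -0.065], 'rows>=1.5')
[ 544.647 -129.353  111.4  ] 45 [-0.965 -0.043 -0.522  1.342  0.937 -1.877] 0.0 0.0 ([0.025, 0.186, -0.036], [-0.182, -0.0, -0.127], 'rows>=2.8')
```

move_arm:
  plan:
    - {"slide": [-0.01,0.1,-0.066],"turn": [-0.048,0,-0.033],"claw": -1}
    - {"slide": [-0.021,0.202,-0.132],"turn": [-0.095,0,-0.065],"claw": -1}
    - {"slide": [-0.021,0.202,-0.132],"turn": [-0.095,0,-0.065],"claw": -1}
    - {"slide": [-0.021,0.202,-0.132],"turn": [-0.095,0,-0.065],"claw": -1}

```text
t: 13.5
eef_pos: [563.0, -152.0, 110.5]
eef_rot: [0.45, -0.191, 0.867, 0.1]
force: [0.7, -0.4, -1.1]
width: 54.0
grip_force: 44.2
```

move_arm:
  plan:
    - {"slide": [0.006,0.046,-0.009],"turn": [-0.046,0,-0.032],"claw": -1}
    - {"slide": [0.012,0.093,-0.018],"turn": [-0.091,0,-0.064],"claw": -1}
    - {"slide": [0.019,0.14,-0.027],"turn": [-0.137,0,-0.095],"claw": -1}
    - {"slide": [0.025,0.186,-0.036],"turn": [-0.182,0,-0.127],"claw": -1}
    - {"slide": [0.025,0.186,-0.036],"turn": [-0.182,0,-0.127],"claw": -1}
    - {"slide": [0.025,0.186,-0.036],"turn": [-0.182,0,-0.127],"claw": -1}

```text
t: 14.0
eef_pos: [545.0, -128.6, 109.0]
eef_rot: [0.426, -0.338, 0.821, 0.178]
force: [-1.1, 0.1, -1.2]
width: 54.3
grip_force: 44.2
```

```bash
cat > chk.py <<'E'
from kin import *
np.set_printoptions(precision=2,suppress=True)
def seg(im,lo,hi):
    h=cv2.cvtColor(im,cv2.COLOR_RGB2HSV); m=cv2.inRange(h,lo,hi)
    n,l,st,ce=cv2.connectedComponentsWithStats(m); return l,st,ce
def cupblob(im,C,c,amin=60,hi=(13,255,255)):
    l,st,ce=seg(im,(0,100,80),hi)
    x=proj(c,np.array(C)+[0,0,58]); b=[(np.hypot(*(ce[i]-x)),i) for i in range(1,len(st)) if st[i,4]>amin]; i=min(b)[1]; return st[i],ce[i],x,(l==i)
E
python3 - <<'E'
from chk import *
s=telemetry.state();p,R=pose();print(p,s['force'],s['width'],R.as_matrix()[:,1:])
C=p-ct((0,0,0),45); print('cup',C)
for n in('top','scene','wrist'):
    im,c=grab(n,n+'7.png'); st,ce,x,m=cupblob(im,C,c); print(n,st,ce,'foot proj',x,'rim',proj(c,C))
    P=np.array([proj(c,(C[0]+r*np.cos(a),C[1]+r*np.sin(a),C[2]+z)) for r,z in((28,0),(27,45),(20,60)) for a in np.linspace(0,6.28,60)]);print('  model bbox',P.min(0),P.max(0))
    if n=='top':
        for u in range(-6,7): pass
        h=cv2.cvtColor(im,cv2.COLOR_RGB2HSV);k=proj(c,(531,-143,30)).astype(int);print('hsv cork/foot',h[k[1]+8,k[0]-8],h[int(x[1]),int(x[0])])
T=tilt(45,35); path([(ct((531,-143,34),45),T)])
E
```

```text
[ 545.   -128.6   109.01] [-1.07  0.06 -1.19] 54.25460265636113 [[-0.71  0.58]
 [ 0.71  0.58]
 [ 0.   -0.57]]
cup [ 531.35 -142.24   92.61]
top [411 165  24  21 369] [422.67 174.88] foot proj [425.85 175.7 ] rim [420.3  177.51]
  model bbox [409.97 165.79] [434.94 187.8 ]
hsv cork/foot [ 18 119 239] [ 12 150 225]
scene [     0      0    640    400 173270] [285.47 207.08] foot proj [231.11 251.01] rim [234.36 265.46]
  model bbox [220.55 243.91] [245.72 274.84]
wrist [312 201  18   6  69] [320.51 203.46] foot proj [320.51 368.85] rim [320.26 223.49]
  model bbox [252.01 207.2 ] [388.92 387.91]
[ 545. -129.   50.] ([0.333, -0.005, 0.226], [-0.0, -0.001, -0.0], 'rows>=1.4')
```

The top-camera blob (411–435, 165–186) agrees with the model (410–435, 166–188), so the cup is over the cork. Now I lower it, slowly at the end.

move_arm:
  plan:
    - {"slide": [0.08,-0.005,0.055],"turn": [0,0,0],"claw": -1}
    - {"slide": [0.16,-0.005,0.11],"turn": [0,0,0],"claw": -1}
    - {"slide": [0.24,-0.005,0.165],"turn": [0,0,0],"claw": -1}
    - {"slide": [0.3,-0.005,0.205],"turn": [0,0,0],"claw": -1}
    - {"slide": [0.333,-0.005,0.226],"turn": [0,0,0],"claw": -1}
    - {"slide": [0.333,-0.005,0.226],"turn": [0,0,0],"claw": -1}
    - {"slide": [0.333,-0.005,0.226],"turn": [0,0,0],"claw": -1}

```text
t: 14.73
eef_pos: [544.6, -129.6, 50.8]
eef_rot: [0.427, -0.34, 0.819, 0.177]
force: [0.7, 0.9, -0.6]
width: 54.2
grip_force: 44.2
```

move_arm:
  plan:
    - {"slide": [0.005,0,0.004],"turn": [0,0,0],"claw": -1}
    - {"slide": [0.01,0,0.007],"turn": [0,0,0],"claw": -1}
    - {"slide": [0.015,0,0.01],"turn": [0,0,0],"claw": -1}
    - {"slide": [0.015,0,0.01],"turn": [0,0,0],"claw": -1}

```text
t: 15.07
eef_pos: [544.5, -129.7, 47.7]
eef_rot: [0.427, -0.34, 0.819, 0.177]
force: [-0.4, 0.1, -1.6]
width: 54.1
grip_force: 44.2
```

move_arm:
  plan:
    - {"slide": [0.004,0,0.003],"turn": [0,0,0],"claw": -1}
    - {"slide": [0.008,0,0.006],"turn": [0,0,0],"claw": -1}
    - {"slide": [0.008,0,0.006],"turn": [0,0,0],"claw": -1}

```text
t: 15.32
eef_pos: [544.6, -129.7, 46.4]
eef_rot: [0.427, -0.34, 0.819, 0.177]
force: [-1.6, -0.2, 2.8]
width: 54.2
grip_force: 44.5
```

move_arm:
  plan:
    - {"slide": [0.004,0,0.003],"turn": [0,0,0],"claw": -1}
    - {"slide": [0.004,0,0.003],"turn": [0,0,0],"claw": -1}
    - {"slide": [0.004,0,0.003],"turn": [0,0,0],"claw": -1}

```text
t: 15.57
eef_pos: [544.8, -129.7, 46.4]
eef_rot: [0.427, -0.34, 0.819, 0.177]
force: [-7.9, 0.4, 10.7]
width: 54.3
grip_force: 45.1
```

Contact came at exactly the predicted height. I open, then back straight out.

move_arm:
  plan:
    - {"slide": [-0.004,0,-0.003],"turn": [0,0,0],"claw": -1}
    - {"slide": [-0.004,0,-0.003],"turn": [0,0,0],"claw": 0.4}
    - {"slide": [-0.004,0,-0.003],"turn": [0,0,0],"claw": 0.6}
    - {"slide": [-0.004,0,-0.003],"turn": [0,0,0],"claw": 1}
    - {"slide": [-0.004,0,-0.003],"turn": [0,0,0],"claw": 1}
    - {"slide": [-0.004,0,-0.003],"turn": [0,0,0],"claw": 1}
    - {"slide": [-0.004,0,-0.003],"turn": [0,0,0],"claw": 1}

```text
t: 16.15
eef_pos: [544.5, -129.5, 46.0]
eef_rot: [0.426, -0.34, 0.819, 0.177]
force: [-0.4, 0.0, 0.4]
width: 85.4
grip_force: 0.0
```

move_arm:
  plan:
    - {"slide": [0,0,-0.1],"turn": [0,0,0],"claw": 1}
    - {"slide": [0,0,-0.25],"turn": [0,0,0],"claw": 1}
    - {"slide": [0,0,-0.45],"turn": [0,0,0],"claw": 1}
    - {"slide": [0,0,-0.7],"turn": [0,0,0],"claw": 1}
    - {"slide": [0,0,-0.9],"turn": [0,0,0],"claw": 1}
    - {"slide": [0,0,-0.9],"turn": [0,0,0],"claw": 1}
    - {"slide": [0,0,-0.9],"turn": [0,0,0],"claw": 1}

```text
t: 16.73
eef_pos: [466.3, -209.8, 124.0]
eef_rot: [0.427, -0.339, 0.82, 0.176]
force: [-0.2, 0.8, -0.6]
width: 85.7
grip_force: 0.0
```

```bash
python3 - <<'E'
from chk import *
s=telemetry.state();p,R=pose();print(p,s['force'],s['width'],s['joint_pos'])
C=np.array([531,-143,30.])
for n in('top','wrist'):
    im,c=grab(n,n+'8.png'); st,ce,x,m=cupblob(im,C,c); print(n,st,ce)
    f=lambda d:np.array([proj(c,(C[0]+d[0]+r*np.cos(a),C[1]+d[1]+r*np.sin(a),C[2]+z)) for r,z in((28,0),(27,45),(20,60)) for a in np.linspace(0,6.28,60)])
    P=f((0,0));print('  model bbox',P.min(0),P.max(0))
im,c=grab('top','t8.png'); b=ball(1.3,1.05); k=proj(c,b).astype(int)
w=im[k[1]-15:k[1]+16,k[0]-15:k[0]+16].sum(2); ys,xs=np.where(w<120); print('ball px',k,'dark',xs.mean()+k[0]-15,ys.mean()+k[1]-15,len(xs),b)
# path: to above the ball, tool down, y along pivot axis
a=A0+1.3; psi=a-np.pi/2; q=np.array(s['joint_pos'])
for P,T in [((400,-290,260),tilt(45,60)),((500,-350,285),tilt(60,88)),((b[0],b[1],285),down(psi)),((b[0],b[1],b[2]-17),down(psi))]:
    P=np.array(P,float);q,e,f=ik(P,T,q);print(P,q,round(e,1),round(f,3),row(p,R,P,T));p,R=P,T
E
```

```text
[ 466.3  -209.79  124.03] [-0.23  0.81 -0.64] 85.73330653130252 [-1.2   0.07 -0.41  1.61  0.85 -2.22]
top [406 168  23  20 344] [417.28 177.56]
  model bbox [405.39 168.38] [428.83 189.15]
wrist [ 439  242   40   48 1069] [460.23 262.45]
  model bbox [286.51 146.61] [355.9  238.02]
ball px [508 143] dark nan nan 0 [ 606.34 -334.6   197.09]
[ 400. -290.  260.] [-1.2  -0.13 -0.16  1.77  0.48 -2.04] 0.0 0.0 ([-0.346, -0.067, -1.086], [-0.001, 0.278, 0.0], 'rows>=4.1')
[ 500. -350.  285.] [-0.84  0.16  0.26  1.68  0.03 -1.89] 0.0 0.0 ([-0.247, -0.754, -0.05], [-0.046, 0.309, -0.162], 'rows>=4.4')
[ 606.34 -334.6   285.  ] [-0.69  0.44  0.58  1.72  0.   -2.01] 0.0 0.0 ([-0.443, -0.563, 0.015], [-0.003, 0.022, -0.174], 'rows>=2.6')
[ 606.34 -334.6   180.09] [-0.69  0.39  0.33  1.51 -0.   -2.01] 0.0 0.0 ([0.0, 0.0, 0.699], [0.0, 0.0, 0.0], 'rows>=2.5')<stdin>:9: RuntimeWarning: Mean of empty slice.
  ret = ret.dtype.type(ret / rcount)
```

```bash
python3 - <<'E'
from kin import *
p,R=pose();psi=A0+1.3-np.pi/2
for P,T in [((415,-275,245),tilt(45,60)),((500,-350,285),tilt(60,88)),((606,-336,285),down(psi))]:
    P=np.array(P,float);print(row(p,R,P,T));p,R=P,T
E
```

```text
([-0.345, -0.075, -0.929], [0.002, 0.278, 0.001], 'rows>=3.6')
([-0.174, -0.754, -0.207], [-0.046, 0.309, -0.162], 'rows>=4.4')
([-0.434, -0.565, 0.015], [-0.003, 0.022, -0.174], 'rows>=2.6')
```

move_arm:
  plan:
    - {"slide": [-0.08,-0.018,-0.23],"turn": [0,0.06,0],"claw": 1}
    - {"slide": [-0.17,-0.037,-0.46],"turn": [0.001,0.139,0],"claw": 1}
    - {"slide": [-0.26,-0.056,-0.7],"turn": [0.002,0.21,0.001],"claw": 1}
    - {"slide": [-0.345,-0.075,-0.929],"turn": [0.002,0.278,0.001],"claw": 0}
    - {"slide": [-0.345,-0.075,-0.929],"turn": [0.002,0.278,0.001],"claw": 0}
    - {"slide": [-0.345,-0.075,-0.929],"turn": [0.002,0.278,0.001],"claw": 0}

```text
t: 17.38
eef_pos: [416.1, -275.9, 247.9]
eef_rot: [0.239, -0.371, 0.892, 0.096]
force: [-0.4, 0.1, -0.8]
width: 51.6
grip_force: 0.0
```

move_arm:
  plan:
    - {"slide": [-0.174,-0.754,-0.207],"turn": [-0.046,0.309,-0.162],"claw": 0}
    - {"slide": [-0.174,-0.754,-0.207],"turn": [-0.046,0.309,-0.162],"claw": 0}
    - {"slide": [-0.174,-0.754,-0.207],"turn": [-0.046,0.309,-0.162],"claw": 0}
    - {"slide": [-0.174,-0.754,-0.207],"turn": [-0.046,0.309,-0.162],"claw": 0}
    - {"slide": [-0.174,-0.754,-0.207],"turn": [-0.046,0.309,-0.162],"claw": 0}
    - {"slide": [-0.174,-0.754,-0.207],"turn": [-0.046,0.309,-0.162],"claw": 0}
    - {"slide": [-0.174,-0.754,-0.207],"turn": [-0.046,0.309,-0.162],"claw": 0}

```text
t: 17.97
eef_pos: [500.2, -348.8, 283.2]
eef_rot: [0.016, -0.5, 0.866, 0.011]
force: [0.8, -0.6, -0.2]
width: 42.9
grip_force: 0.0
```

```bash
python3 - <<'E'
from kin import *
s=telemetry.state();p,R=pose();print(p,R.as_matrix()[:,2],s['force'],s['joint_pos'])
psi=A0+1.3-np.pi/2; print(row(p,R,np.array([606,-336,285.]),down(psi)))
im,c=grab('wrist','w9.png')
for b in ((606,-336,197),): 
    k=proj(c,b); print(k)
g=im.max(2); m=(g<45).astype(np.uint8); n,l,st,ce=cv2.connectedComponentsWithStats(m)
for i in range(1,n):
    if 80<st[i,4]<3000: print(st[i],ce[i])
E
```

```text
[ 500.21792389 -348.837135    283.20084366] [ 0.01763395  0.03458214 -0.99924628] [ 0.82892193 -0.55960418 -0.17671926] [-0.84156493  0.1659167   0.25847784  1.67740513  0.03619927 -1.88962845]
([-0.427, -0.568, 0.003], [-0.002, 0.025, -0.174], 'rows>=2.6')
[212.57552427 276.74059413]
```

move_arm:
  plan:
    - {"slide": [-0.2,-0.28,0],"turn": [0,0.012,-0.08],"claw": 0}
    - {"slide": [-0.427,-0.568,0.003],"turn": [-0.002,0.025,-0.174],"claw": 0}
    - {"slide": [-0.427,-0.568,0.003],"turn": [-0.002,0.025,-0.174],"claw": 0}
    - {"slide": [-0.427,-0.568,0.003],"turn": [-0.002,0.025,-0.174],"claw": 0}
    - {"slide": [-0.427,-0.568,0.003],"turn": [-0.002,0.025,-0.174],"claw": 0}
    - {"slide": [-0.427,-0.568,0.003],"turn": [-0.002,0.025,-0.174],"claw": 0}

```text
t: 18.52
eef_pos: [604.3, -338.7, 286.9]
eef_rot: [-0.001, -0.612, 0.791, -0.001]
force: [-0.3, 0.0, 0.2]
width: 42.6
grip_force: 0.0
```

```bash
python3 - <<'E'
from kin import *
s=telemetry.state();p,R=pose();print(p,R.as_matrix()[:,1],s['force'])
im,c=grab('wrist','w10.png'); k=proj(c,(606,-336,197)); print(k,p-0)
x,y=k.astype(int); g=im.max(2)
w=g[max(y-40,0):y+41,x-40:x+41]; print(np.percentile(w,[1,5,20,50]))
for th in (60,75):
    n,l,st,ce=cv2.connectedComponentsWithStats((w<th).astype(np.uint8))
    for i in range(1,n):
        if st[i,4]>60: print(th,st[i],ce[i]+[x-40,max(y-40,0)])
for o in range(-40,41,10): print(g[y+o,x-40:x+41:8])
E
```

```text
[ 604.32706962 -338.73772481  286.89461994] [-0.96796549  0.25108026 -0.00123172] [-0.29617298  0.00613826  0.20375858]
[320.05029044 208.45250251] [ 604.32706962 -338.73772481  286.89461994]
[ 61.  73. 118. 150.]
75 [ 28  24  22  22 342] [318.11695906 202.11695906]
[156 122 111 110 115 152 151 155 155 155 158]
[150 138 117 114 111 139 151 152 158 151 161]
[150 152 115 112 114 109 147 148 161 155 158]
[162 154 124 116  60  60  71 150 158 155 152]
[161 154 159 113  63  79  81 153 157 149 152]
[163 155 158 123 119 232 144 153 155 152 142]
[159 164 154 117 115 233 120 113 118 127 121]
[153 136 125 177 184 209 172 149 125 124 124]
[119 123 125 147 122 127 161 119 176 174 174]
```

The ball is seen at (318,202), within about 5 mm of the prediction, so I descend and grip it.

move_arm:
  plan:
    - {"slide": [0.015,0,0.25],"turn": [0,0,0],"claw": 0}
    - {"slide": [0.015,0,0.45],"turn": [0,0,0],"claw": 0}
    - {"slide": [0.015,0,0.6],"turn": [0,0,0],"claw": 0}
    - {"slide": [0.015,0,0.71],"turn": [0,0,0],"claw": 0}
    - {"slide": [0.015,0,0.71],"turn": [0,0,0],"claw": 0}
    - {"slide": [0.015,0,0.71],"turn": [0,0,0],"claw": 0}

```text
t: 19.07
eef_pos: [603.7, -341.1, 181.3]
eef_rot: [-0.001, -0.612, 0.791, -0.002]
force: [0.2, 0.6, 1.0]
width: 42.7
grip_force: 0.0
```

move_arm:
  plan:
    - {"slide": [0,0,0],"turn": [0,0,0],"claw": -1}
    - {"slide": [0,0,0],"turn": [0,0,0],"claw": -1}
    - {"slide": [0,0,0],"turn": [0,0,0],"claw": -1}
    - {"slide": [0,0,0],"turn": [0,0,0],"claw": -1}
    - {"slide": [0,0,0],"turn": [0,0,0],"claw": -1}
    - {"slide": [0,0,0],"turn": [0,0,0],"claw": -1}
  force: 30

```text
t: 19.57
eef_pos: [605.4, -342.2, 182.9]
eef_rot: [-0.002, -0.613, 0.79, -0.004]
force: [-1.8, -4.5, 5.1]
width: 15.6
grip_force: 29.3
```

```bash
python3 - <<'E'
from kin import *
np.set_printoptions(precision=2,suppress=True)
s=telemetry.state();p,R=pose();q=np.array(s['joint_pos']);print(p,s['width'],s['grip_force'],s['force'],R.as_matrix()[:,1])
a0=np.arctan2(*(p[:2]-POST)[::-1])%(2*np.pi)-A0;print('swing',a0,np.hypot(*(p[:2]-POST)))
p0,R0,N=p,R,14
for i in range(1,N+1):
    dz=Ro.from_euler('z',-a0*i/N); P=p.copy(); P[:2]=POST+dz.apply(np.r_[p[:2]-POST,0])[:2]
    q,e,f=ik(P,dz*R,q); print(i,row(p0,R0,P,dz*R)[:2],round(e,1),q if i%7==0 else '')
    if i==7: p0,R0=P,dz*R
E
```

```text
[ 605.39 -342.24  182.93] 15.633660955306606 29.323728382587433 [-1.8  -4.5   5.08] [-0.97  0.25 -0.  ]
swing 1.3046563164789418 208.47363062022248
1 ([-0.005, 0.129, -0.001], [-0.0, 0.0, 0.059]) 0.0 
2 ([-0.022, 0.258, -0.001], [-0.001, 0.001, 0.119]) 0.0 
3 ([-0.051, 0.384, -0.002], [-0.001, 0.001, 0.178]) 0.0 
4 ([-0.092, 0.507, -0.003], [-0.002, 0.001, 0.237]) 0.0 
5 ([-0.144, 0.625, -0.004], [-0.002, 0.001, 0.297]) 0.0 
6 ([-0.207, 0.739, -0.005], [-0.003, 0.002, 0.356]) 0.0 
7 ([-0.28, 0.846, -0.006], [-0.003, 0.002, 0.415]) 0.0 [-0.73 -0.02 -0.12  1.47 -0.01 -1.4 ]
8 ([-0.005, 0.129, -0.001], [-0.0, 0.0, 0.059]) 0.0 
9 ([-0.022, 0.258, -0.001], [-0.001, 0.001, 0.119]) 0.0 
10 ([-0.051, 0.384, -0.002], [-0.001, 0.001, 0.178]) 0.0 
11 ([-0.092, 0.507, -0.003], [-0.002, 0.001, 0.237]) 0.0 
12 ([-0.144, 0.625, -0.004], [-0.002, 0.001, 0.297]) 0.0 
13 ([-0.207, 0.739, -0.005], [-0.003, 0.002, 0.356]) 0.0 
14 ([-0.28, 0.846, -0.006], [-0.003, 0.002, 0.415]) 0.0 [-0.59 -0.3  -0.37  1.5  -0.01 -0.6 ]
```

move_arm:
  plan:
    - {"slide": [-0.012,0,-0.013],"turn": [0,0,0],"claw": -1}
    - {"slide": [-0.025,0,-0.027],"turn": [0,0,0],"claw": -1}
    - {"slide": [-0.035,0,-0.04],"turn": [0,0,0],"claw": -1}
    - {"slide": [-0.035,0,-0.04],"turn": [0,0,0],"claw": -1}

```text
t: 19.9
eef_pos: [606.6, -337.2, 188.7]
eef_rot: [-0.002, -0.613, 0.79, -0.004]
force: [-1.6, -6.1, 5.1]
width: 15.8
grip_force: 29.4
```

move_arm:
  plan:
    - {"slide": [-0.01,0,-0.012],"turn": [0,0,0],"claw": -1}
    - {"slide": [-0.02,0,-0.024],"turn": [0,0,0],"claw": -1}
    - {"slide": [-0.02,0,-0.024],"turn": [0,0,0],"claw": -1}
    - {"slide": [-0.02,0,-0.024],"turn": [0,0,0],"claw": -1}

```text
t: 20.23
eef_pos: [605.7, -336.4, 189.4]
eef_rot: [-0.004, -0.612, 0.791, -0.003]
force: [-3.4, -17.6, -9.7]
width: 15.5
grip_force: 30.1
```

```bash
python3 - <<'E'
from kin import *
p,R=pose();s=telemetry.state();print(p,s['force'],s['torque'],s['width'],np.hypot(*(p[:2]-POST)))
im,c=grab('wrist','w11.png')
for lev in (.75,.85,.95,1.05): print(lev,proj(c,ball(1.305,lev)))
k=proj(c,ball(1.305,1.0)).astype(int); g=im.max(2)
for y in range(k[1]-30,k[1]+31,4): print(y,g[y,k[0]-24:k[0]+25:4])
E
```

```text
[ 605.67286002 -336.40256899  189.40270345] [ -3.39713154 -17.63663344  -9.72639655] [-3.71295371  0.79787932 -0.02167824] 15.475030723522199 202.74809524158533
0.75 [319.23758904 241.90545445]
0.85 [319.28164619 253.19776087]
0.95 [319.34021208 265.72823214]
1.05 [319.41311997 279.32767632]
242 [146 127 117 118 122 112 151 150 148 157 149 157 159]
246 [160 125 117 118 118 117 151 151 155 152 160 156 164]
250 [162 132 120 119 113 116 131 151 152 151 163 149 161]
254 [164 148  77 120 118 119 128 149 151 149 161  68 167]
258 [164 136  78 110 120 120 116 147 153 148 152  65 165]
262 [164 115  74 118 123 104  83 121 139 129 124  68 163]
266 [162  85  77 121  54  62  57  62  60  79 119  62 164]
270 [163  72  70  55  59  58  61  57  57  59  77  68 151]
274 [165  62  59  61  61  59  64  55  62  57  59  65 143]
278 [163  62  60  62  55  66  62  68  61  65  64  62 118]
282 [161  64  57  62  58  64  74  61  66  62  60  68  91]
286 [153  65  64  63  60  67  62  64  64  67  62  62  80]
290 [136  58  63  62  60  69  69  73  66  66  58  61  61]
294 [130  68  78  66  63  69  76  73  70  63 115  65  60]
298 [175  83  99 165  77  65  73  76  63 129 163  57  69]
302 [204  82 123 171 191 217 212 221 210 190 165  60  64]
```

The ball sits where a fully raised lever puts it, and the stop is felt, so the lever is fully up. I swing home along the arc.

```bash
python3 - <<'E'
from kin import *
p,R=pose();x=R.apply([1,0,0]);p=p+1.5*x-[0,0,.5]
a0=np.arctan2(*(p[:2]-POST)[::-1])%(2*np.pi)-A0;print('swing',a0)
p0,R0=pose();N=14;a1=a0+.0
for i in range(1,N+1):
    dz=Ro.from_euler('z',-a1*i/N); P=p.copy(); P[:2]=POST+dz.apply(np.r_[p[:2]-POST,0])[:2]
    print(i,row(p0,R0,P,dz*R)[:2],P.round(1))
    if i==7: p0,R0=P,dz*R
E
```

```text
swing 1.2990282624024778
1 ([0.005, 0.126, 0.003], [-0.001, 0.0, 0.059]) [ 587.2 -332.3  188.9]
2 ([-0.013, 0.251, 0.003], [-0.001, 0.0, 0.118]) [ 569.7 -325.1  188.9]
3 ([-0.041, 0.374, 0.003], [-0.002, 0.0, 0.177]) [ 552.9 -316.3  188.9]
4 ([-0.081, 0.494, 0.002], [-0.002, 0.0, 0.236]) [ 537.  -306.   188.9]
5 ([-0.132, 0.61, 0.002], [-0.003, 0.0, 0.295]) [ 522.1 -294.2  188.9]
6 ([-0.193, 0.72, 0.001], [-0.004, 0.0, 0.354]) [ 508.4 -281.2  188.9]
7 ([-0.264, 0.824, 0.0], [-0.004, 0.0, 0.413]) [ 496.  -266.9  188.9]
8 ([-0.005, 0.126, -0.0], [-0.001, 0.0, 0.059]) [ 484.9 -251.5  188.9]
9 ([-0.023, 0.251, -0.0], [-0.001, 0.0, 0.118]) [ 475.3 -235.2  188.9]
10 ([-0.051, 0.374, -0.001], [-0.002, 0.0, 0.177]) [ 467.3 -218.   188.9]
11 ([-0.091, 0.494, -0.001], [-0.002, 0.0, 0.236]) [ 460.9 -200.2  188.9]
12 ([-0.142, 0.61, -0.002], [-0.003, 0.0, 0.295]) [ 456.1 -181.9  188.9]
13 ([-0.203, 0.72, -0.002], [-0.004, 0.0, 0.354]) [ 453.1 -163.2  188.9]
14 ([-0.274, 0.824, -0.003], [-0.004, 0.0, 0.413]) [ 451.8 -144.3  188.9]
```

move_arm:
  plan:
    - {"slide": [0.005,0.126,0.003],"turn": [0,0,0.059],"claw": -1}
    - {"slide": [-0.013,0.251,0.003],"turn": [0,0,0.118],"claw": -1}
    - {"slide": [-0.041,0.374,0.003],"turn": [0,0,0.177],"claw": -1}
    - {"slide": [-0.081,0.494,0.002],"turn": [0,0,0.236],"claw": -1}
    - {"slide": [-0.132,0.61,0.002],"turn": [0,0,0.295],"claw": -1}
    - {"slide": [-0.193,0.72,0.001],"turn": [0,0,0.354],"claw": -1}
    - {"slide": [-0.264,0.824,0],"turn": [0,0,0.413],"claw": -1}
    - {"slide": [-0.264,0.824,0],"turn": [0,0,0.413],"claw": -1}
    - {"slide": [-0.264,0.824,0],"turn": [0,0,0.413],"claw": -1}

```text
t: 21.03
eef_pos: [496.4, -263.3, 189.6]
eef_rot: [-0.001, -0.329, 0.944, -0.002]
force: [-2.7, -3.7, -6.0]
width: 15.4
grip_force: 30.0
```

```bash
python3 - <<'E'
from kin import *
p,R=pose();s=telemetry.state();print(p,s['force'],s['width'],np.hypot(*(p[:2]-POST)))
a0=np.arctan2(*(p[:2]-POST)[::-1])%(2*np.pi)-A0;y=R.as_matrix()[:,1];print('swing',a0,'tool',np.arctan2(y[1],y[0])+np.pi/2-A0)
N=7
for i in range(1,N+1):
    dz=Ro.from_euler('z',-a0*i/N); P=p.copy(); P[:2]=POST+dz.apply(np.r_[p[:2]-POST,0])[:2]
    print(i,row(p,R,P,dz*R)[:2])
E
```

```text
[ 496.39424495 -263.34290634  189.64536502] [-2.69473062 -3.66246558 -5.97674568] 15.392078639087048 201.71135215852624
swing 0.6369885373292252 tool 0.6501881865546384
1 ([-0.007, 0.122, -0.0], [-0.0, 0.0, 0.058])
2 ([-0.025, 0.243, -0.001], [-0.0, 0.0, 0.116])
3 ([-0.055, 0.362, -0.002], [-0.001, 0.001, 0.174])
4 ([-0.094, 0.478, -0.002], [-0.001, 0.001, 0.232])
5 ([-0.145, 0.589, -0.003], [-0.001, 0.001, 0.29])
6 ([-0.205, 0.696, -0.003], [-0.001, 0.001, 0.348])
7 ([-0.274, 0.796, -0.004], [-0.001, 0.001, 0.406])
```

move_arm:
  plan:
    - {"slide": [-0.007,0.122,0],"turn": [0,0,0.058],"claw": -1}
    - {"slide": [-0.025,0.243,0],"turn": [0,0,0.116],"claw": -1}
    - {"slide": [-0.055,0.362,0],"turn": [0,0,0.174],"claw": -1}
    - {"slide": [-0.094,0.478,0],"turn": [0,0,0.232],"claw": -1}
    - {"slide": [-0.145,0.589,0],"turn": [0,0,0.29],"claw": -1}
    - {"slide": [-0.205,0.696,0],"turn": [0,0,0.348],"claw": -1}
    - {"slide": [-0.25,0.76,0],"turn": [0,0,0.39],"claw": -1}
    - {"slide": [-0.274,0.796,0],"turn": [0,0,0.406],"claw": -1}
    - {"slide": [-0.274,0.796,0],"turn": [0,0,0.406],"claw": -1}
    - {"slide": [-0.274,0.796,0],"turn": [0,0,0.406],"claw": -1}

```text
t: 21.87
eef_pos: [454.5, -144.5, 189.5]
eef_rot: [-0.001, -0.017, 1.0, -0.003]
force: [-8.7, -0.9, -0.5]
width: 15.4
grip_force: 30.6
```

```bash
cat > sw.py <<'E'
from kin import *
p,R=pose();s=telemetry.state();print(p,s['force'],s['width'],np.hypot(*(p[:2]-POST)))
a0=np.arctan2(*(p[:2]-POST)[::-1])%(2*np.pi)-A0;y=R.as_matrix()[:,1];print('swing',a0,'tool',np.arctan2(y[1],y[0])+np.pi/2-A0)
E
python3 sw.py
```

```text
[ 454.45825474 -144.46124139  189.50027608] [-8.70272154 -0.88171056 -0.45465655] 15.397132529527873 201.5911152741134
swing 0.0011880045877741274 tool 0.013683653387687844
```

move_arm:
  plan:
    - {"slide": [0,0.01,0],"turn": [0,0,0],"claw": -1}
    - {"slide": [0,0.02,0],"turn": [0,0,0],"claw": -1}
    - {"slide": [0,0.03,0],"turn": [0,0,0],"claw": -1}
    - {"slide": [0,0.03,0],"turn": [0,0,0],"claw": -1}

```text
t: 22.2
eef_pos: [454.4, -143.3, 189.6]
eef_rot: [-0.001, -0.016, 1.0, -0.006]
force: [-9.1, -17.3, -5.1]
width: 15.2
grip_force: 30.7
```

```bash
python3 sw.py; python3 - <<'E'
from h import *
p,R=pose()
im,c=grab('wrist','w12.png'); g=im.max(2); print([proj(c,ball(0,l)).round(0) for l in (.8,1.05)])
k=proj(c,ball(0,1.0)).astype(int); print([(y,g[y,k[0]-4:k[0]+5:4].tolist()) for y in range(k[1]-32,k[1]+36,5)])
im,c=grab('scene','s12.png');b=im;print(proj(c,(531,-143,90)))
E
```

```text
[ 454.42147479 -143.34487441  189.60267305] [ -9.11147562 -17.31606744  -5.1451574 ] 15.221388295749774 201.6062747287988
swing -0.004352067204011156 tool 0.011369886108330896
[array([318., 244.]), array([317., 276.])]
[(237, [175, 175, 173]), (242, [174, 172, 173]), (247, [173, 176, 175]), (252, [183, 197, 210]), (257, [211, 216, 220]), (262, [67, 72, 75]), (267, [69, 69, 69]), (272, [75, 71, 70]), (277, [72, 72, 71]), (282, [73, 73, 70]), (287, [63, 70, 71]), (292, [63, 68, 70]), (297, [102, 96, 101]), (302, [178, 204, 226])]
[234.15909025 266.15619185]
```

The stop is felt at 17 N, so the arm is home, and the ball centre at y≈279 shows the lever fully up. Now I take the lever down along its arc.

move_arm:
  plan:
    - {"slide": [0.039,-0.018,0.046],"turn": [0,0,0],"claw": -1}
    - {"slide": [0.063,-0.018,0.085],"turn": [0,0,0],"claw": -1}
    - {"slide": [0.086,-0.018,0.124],"turn": [0,0,0],"claw": -1}
    - {"slide": [0.11,-0.018,0.2],"turn": [0,0,0],"claw": -1}
    - {"slide": [0.125,-0.018,0.269],"turn": [0,0,0],"claw": -1}
    - {"slide": [0.122,-0.018,0.34],"turn": [0,0,0],"claw": -1}
    - {"slide": [0.118,-0.018,0.39],"turn": [0,0,0],"claw": -1}
    - {"slide": [0.112,-0.018,0.425],"turn": [0,0,0],"claw": -1}
    - {"slide": [0.112,-0.018,0.435],"turn": [0,0,0],"claw": -1}
    - {"slide": [0.112,-0.018,0.435],"turn": [0,0,0],"claw": -1}

```text
t: 23.13
eef_pos: [439.1, -144.2, 124.4]
eef_rot: [0.001, -0.017, 1.0, -0.003]
force: [1.1, -5.6, 0.6]
width: 15.0
grip_force: 33.1
```

```bash
python3 sw.py; python3 - <<'E'
from h import *
im,c=grab('wrist','w13.png'); g=im.max(2); print([proj(c,ball(0,l)).round(0) for l in (0,.12,.3)])
k=proj(c,ball(0,0)).astype(int); print([(y,g[y,k[0]-4:k[0]+5:4].tolist()) for y in range(k[1]-32,k[1]+36,4)])
E
```

```text
[ 439.14437693 -144.21380545  124.40501213] [ 1.10906315 -5.58939448  0.62440515] 15.009261693929174 216.8965592451914
swing -0.0015150095031719601 tool 0.012121997711222132
[array([318., 276.]), array([318., 282.]), array([318., 297.])]
[(243, [186, 184, 184]), (247, [184, 182, 184]), (251, [179, 182, 182]), (255, [182, 183, 183]), (259, [164, 120, 141]), (263, [67, 63, 64]), (267, [64, 69, 63]), (271, [62, 67, 68]), (275, [64, 69, 67]), (279, [70, 70, 72]), (283, [67, 69, 76]), (287, [68, 69, 69]), (291, [72, 62, 69]), (295, [67, 65, 71]), (299, [154, 97, 108]), (303, [192, 194, 196]), (307, [190, 195, 196])]
```

move_arm:
  plan:
    - {"slide": [0,0,0.013],"turn": [0,0,0],"claw": -1}
    - {"slide": [0,0,0.026],"turn": [0,0,0],"claw": -1}
    - {"slide": [0,0,0.033],"turn": [0,0,0],"claw": -1}
    - {"slide": [0,0,0.033],"turn": [0,0,0],"claw": -1}

```text
t: 23.52
eef_pos: [439.7, -144.3, 121.3]
eef_rot: [0.002, -0.017, 1.0, -0.003]
force: [-1.0, -2.3, 13.2]
width: 15.8
grip_force: 34.0
```

```bash
python3 sw.py
```

```text
[ 439.66291619 -144.33134786  121.26420771] [-0.96343962 -2.25325888 13.20595328] 15.831378446029353 216.38043905735452
swing -0.0009253338760779606 tool 0.012173537357633268
```

move_arm:
  plan:
    - {"slide": [0,0,0.013],"turn": [0,0,0],"claw": -1}
    - {"slide": [0,0,0.02],"turn": [0,0,0],"claw": -1}
    - {"slide": [0,0,0.02],"turn": [0,0,0],"claw": -1}

```text
t: 23.77
eef_pos: [440.1, -144.4, 119.1]
eef_rot: [0.003, -0.017, 1.0, -0.004]
force: [0.1, -0.8, 19.2]
width: 15.5
grip_force: 35.4
```

```bash
python3 sw.py; python3 - <<'E'
from h import *
im,c=grab('wrist','w14.png'); g=im.max(2); print([proj(c,ball(0,l)).round(0) for l in (0,.12,.3)])
k=proj(c,ball(0,0)).astype(int); print([(y,g[y,k[0]].tolist()) for y in range(k[1]-28,k[1]+36,4)])
E
```

```text
[ 440.14913739 -144.43833241  119.1413889 ] [ 0.13157837 -0.84107425 19.20947771] 15.502419090295968 215.89648835299855
swing -0.00038481582354776833 tool 0.012310627044815003
[array([319., 281.]), array([318., 288.]), array([318., 304.])]
[(252, 180), (256, 181), (260, 183), (264, 60), (268, 65), (272, 60), (276, 66), (280, 68), (284, 73), (288, 74), (292, 70), (296, 71), (300, 63), (304, 192), (308, 192), (312, 194)]
```

The stop resists and the ball is at the fully-down position. I release, rise and check.

move_arm:
  plan:
    - {"slide": [0,0,-0.01],"turn": [0,0,0],"claw": 0.2}
    - {"slide": [0,0,-0.01],"turn": [0,0,0],"claw": 0.2}
    - {"slide": [0,0,-0.01],"turn": [0,0,0],"claw": 0.2}
    - {"slide": [0,0,-0.01],"turn": [0,0,0],"claw": 0.2}
    - {"slide": [0,0,-0.01],"turn": [0,0,0],"claw": 0.2}
    - {"slide": [0,0,-0.25],"turn": [0,0,0],"claw": 0.2}
    - {"slide": [0,0,-0.5],"turn": [0,0,0],"claw": 0.2}
    - {"slide": [0,0,-0.75],"turn": [0,0,0],"claw": 0.2}
    - {"slide": [0,0,-1],"turn": [0,0,0],"claw": 0.2}
    - {"slide": [0,0,-1],"turn": [0,0,0],"claw": 0.2}
    - {"slide": [0,0,-1],"turn": [0,0,0],"claw": 0.2}

```text
t: 24.73
eef_pos: [439.2, -143.5, 268.4]
eef_rot: [0.002, -0.016, 1.0, -0.004]
force: [-0.8, -0.2, -0.7]
width: 51.4
grip_force: 0.0
```

move_arm:
  plan:
    - {"slide": [0.3,0.8,0],"turn": [0,0,0],"claw": 0.2}
    - {"slide": [0.3,0.8,0],"turn": [0,0,0],"claw": 0.2}
    - {"slide": [0.3,0.8,0],"turn": [0,0,0],"claw": 0.2}
    - {"slide": [0.3,0.8,0],"turn": [0,0,0],"claw": 0.2}
    - {"slide": [0.3,0.8,0],"turn": [0,0,0],"claw": 0.2}
    - {"slide": [0.3,0.8,0],"turn": [0,0,0],"claw": 0.2}

```text
t: 25.23
eef_pos: [389.3, -24.4, 264.7]
eef_rot: [0.0, -0.017, 1.0, -0.003]
force: [0.1, 0.2, 0.6]
width: 51.3
grip_force: 0.0
```

```bash
python3 - <<'E'
from chk import *
s=telemetry.state();print(s['eef_pos'],s['force'])
L=[]
for n,off in (('scene',None),('top',None)):
    im,c=grab(n,n+'15.png'); k=proj(c,ball(0,0)); x,y=k.astype(int); g=im.max(2).astype(int)
    w=g[y-11:y+12,x-11:x+12]; N,l,st,ce=cv2.connectedComponentsWithStats((w<75).astype(np.uint8))
    cand=[(st[i,4],ce[i]+[x-11,y-11]) for i in range(1,N)]; print(n,'pred',k,'lev.3',proj(c,ball(0,.3)),cand)
    if cand: L.append((c,max(cand,key=lambda t:t[0])[1]))
    C=np.array([531,-143,30.]); st,ce,xx,m=cupblob(im,C,c,20); print('  cup',st,ce,'foot',xx)
if len(L)==2: print('ball',tri(L),'down',ball(0,0))
im,c=grab('wrist','w15.png'); l,st,ce=seg(im,(0,100,80),(13,255,255)); print(proj(c,ball(0,0)),proj(c,(531,-143,60)))
print([ (st[i],ce[i]) for i in range(1,len(st)) if st[i,4]>200 and np.hypot(*(ce[i]-proj(c,(531,-143,60))))<120])
E
```

```text
[389.28 -24.44 264.7 ] [0.12 0.21 0.61]
scene pred [211.36 232.78] lev.3 [209.6  227.28] [(np.int32(2), array([210. , 232.5]))]
  cup [     0      0    640    400 173387] [285.79 210.96] foot [234.27 266.64]
top pred [425.47 211.89] lev.3 [427.45 212.75] [(np.int32(69), array([416.43, 215.58]))]
  cup [406 168  14  20 167] [412.55 178.42] foot [420.17 177.77]
ball (array([ 423.72, -133.66,  112.98]), [np.float64(8.826703447348212), np.float64(8.82670344734825)]) down [ 438.26 -144.56  134.18]
[184.9 235.5] [217.75 279.89]
[(array([ 193,  251,   53,   46, 1243], dtype=int32), array([216.95, 270.36]))]
```

```bash
python3 - <<'E'
from chk import *
im,c=grab('wrist','w16.png'); L=[]
for n,r in (('wrist',22),('scene',10)):
    im,c=grab(n,n+'16.png'); k=proj(c,ball(0,0)); x,y=k.astype(int); g=im.max(2).astype(int)[y-r:y+r+1,x-r:x+r+1]
    N,l,st,ce=cv2.connectedComponentsWithStats((g<(85 if n=='wrist' else 100)).astype(np.uint8))
    print(n,k,'lev .12',proj(c,ball(0,.12)),'.3',proj(c,ball(0,.3)),[(st[i].tolist(),(ce[i]+[x-r,y-r]).round(1)) for i in range(1,N) if st[i,4]>4])
    if n=='scene':print(g[4:17,3:18])
    if N>1: i=1+np.argmax(st[1:,4]); L.append((c,ce[i]+[x-r,y-r]))
print(tri(L),ball(0,0))
E
```

```text
wrist [185.19 235.43] lev .12 [181.62 237.52] .3 [176.06 242.86] [([14, 15, 19, 17, 268], array([185.9, 236.1]))]
scene [211.36 232.78] lev .12 [210.52 230.45] .3 [209.6  227.28] [([8, 8, 4, 6, 12], array([210.2, 232.3]))]
[[160 159 156 154 153 156 157 157 155 155 158 157 157 159 158]
 [156 154 154 155 155 155 155 156 157 160 160 163 160 156 157]
 [155 153 155 154 153 154 154 150 154 152 156 158 157 157 153]
 [156 156 158 155 151 149 137 133 131 136 149 159 154 157 156]
 [155 156 159 150 143 124 110  99 101 112 131 149 154 156 154]
 [158 156 157 149 130 100  80  82  96 106 119 142 151 152 152]
 [159 161 159 147 119  84  71  95 128 145 150 152 152 151 150]
 [164 164 159 146 114  76  78 115 167 195 199 188 171 156 148]
 [161 161 159 143 121  84  86 124 180 212 221 222 203 177 155]
 [161 161 160 155 135 109  90 122 164 201 220 226 220 202 176]
 [163 159 160 153 147 130 118 124 153 179 200 218 223 222 208]
 [160 157 160 154 153 146 138 141 150 162 179 199 216 222 223]
 [159 155 153 153 154 154 152 149 147 156 163 172 197 212 219]]
(array([ 437.41, -145.04,  135.65]), [np.float64(1.8490294843475152), np.float64(1.8490294843475636)]) [ 438.26 -144.56  134.18]
```

Everything checks out: the ball triangulates to (437,-145,136) against (438,-145,134) for fully down, so arm and lever are home. The cup's top-view edges (left 406, rows 168–188) are unchanged, and the robot is clear. I hand in.

```bash
python3 -c "
from cell import hand_in;print(hand_in())"
```

```text
the job is handed in; nothing more can be done
None
```

I handed the job in: the cup stands mouth down on the cork with the arm home and the lever fully down on it. The last camera checks showed the cup in place and the robot clear; I did not measure how far the foot's pad is pressed in, and `hand_in()` returned no verdict.

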